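# Pin and bolt the adapter plate of a goniometer stage

### The job

The holes of the adapter plate on the goniometer stage no longer line up with those in the block hidden underneath, which has swivelled to one side or the other. Push the blue-handled drift pin fully home through the plate's blue-marked hole so that its taper draws the plate into line, leave it there, and then fit the yellow-headed bolt fully home in the yellow-marked hole. Be gentle: the stage bearing is damaged if the pin or bolt is pressed or levered with more than 40 N, the gripper must not push the plate, and the other things are to be left alone.

Things in the scene. Friction and masses are not known exactly. Their poses are not given: they have to be found in the camera images.
- stage_base: Fixed goniometer stage: black drum, 190 mm across and 25 mm high with an aluminium band, carrying a grey housing 164 x 74 x 45 mm (its top 70 mm above the table). Origin: centre of the drum's underside, on the vertical swivel axis; x runs along the housing towards its pin-hole end, z up.
- plate_mid (a point): Centre of the top face of the aluminium adapter plate, 170 x 76 x 10 mm, lying on the housing (top face 80 mm above the table); x along the plate to its blue stripe. It cannot lift or slide, only swivel stiffly about this point's vertical axis, up to 0.3 rad, and stays where left: 0.35 N m, about 6 N at a hole. On it in the middle: a round sample mount 40 mm wide, 14 mm high.
- plate_pin_hole (a point): Centre of the mouth of the plate's pin hole, 20 mm wide, on the plate's top face, 60 mm from the swivel axis, by the blue stripe. Under it in the housing is a steel block that does not give; its own pin hole (20 mm wide, 45 mm deep, 60 mm from the axis) lies 11 to 13 mm to one side or the other of the plate's, along the swivel arc. Which side is not measured: feel for it.
- plate_bolt_hole (a point): Centre of the mouth of the plate's bolt hole, 13.2 mm wide, on the plate's top face, 60 mm from the swivel axis on the opposite side, by the yellow stripe. The block's bolt hole beneath (13.2 mm wide, 45 mm deep) is off by the same angle, and in line, to about 1.5 mm, once the pin is home.
- pin: Steel drift pin, 150 g, standing upright in the rack: blue round handle 18 mm wide up to 55 mm above the origin, steel collar 30 mm wide and 6 mm thick. Origin: centre of the collar's underside (the seating face); z up along the handle. Below it a shank 19 mm wide for 15 mm, a taper of 28 mm, then a straight nose 5 mm wide, 10 mm long (53 mm in all). Fully home its collar lies on the plate.
- bolt: Plain-shank thumb bolt (no thread), 100 g, upright in the rack: yellow round head 20 mm wide up to 36 mm above the origin, over a steel collar 30 mm wide and 6 mm thick. Origin: centre of the collar's underside; z up. Shank 12 mm wide, 26 mm long, its last 2 mm chamfered to 9 mm. Fully home its collar lies on the plate.
- rack: Grey fixed rack block 180 x 60 x 55 mm with a row of three 21 mm sockets, 60 mm apart along its x axis; pin, bolt and spare stand in them in any order, collars on its top face. Origin: centre of its underside.
- spare: Another bolt, same shape as the bolt but with a red head, in the same rack: leave it there.
- vial: Amber glass jar, 36 mm wide, 60 mm high: leave alone.
- driver: Screwdriver lying on the table: leave alone.
- spanner: Spanner lying on the table: leave alone.
There are look-alikes about, which are no part of the job. What is shaped like the pin but orange or pink is not meant.

How it is judged:
On the way, in this order (a step that is already met when the one before it is completed fails the run):
1. the drift pin is fully home in the blue-marked hole (z of pin in the frame of plate_pin_hole between -0.002 and 0.002 m and horizontal distance between pin and plate_pin_hole below 0.0025 m and angle between pin's own z axis and vertical below 0.06 rad), for 0.2 s.
2. the bolt is fully home in the yellow-marked hole (z of bolt in the frame of plate_bolt_hole between -0.002 and 0.002 m and horizontal distance between bolt and plate_bolt_hole below 0.0025 m and angle between bolt's own z axis and vertical below 0.06 rad), for 0.2 s.
At the end, for the whole second after the job is handed in: Pin and bolt both stand fully home in their marked holes: seating face within 2 mm of the plate's top and 2.5 mm of the hole centre, tilted less than 0.06 rad; both released and at rest (all of step 1 and all of step 2 and linear speed of each of pin, bolt below 0.02 m/s); the robot touches nothing.
It fails at once if the pin or bolt presses on the plate or on the stage with more than 40 N (contact force between any of pin, bolt and stage_base above 40 N).
It fails at once if the gripper pushes the plate or the stage (more than 3 N) (contact force between any of the arm, the fingers and stage_base above 3 N).
It fails at once if the spare bolt or another bystander is moved by more than 20 mm (distance of any of spare, vial, driver, spanner from where it was at the start of the episode above 0.02 m).
It also fails if it takes over 72 s, if anything falls off the work surface, if the arm or the gripper's body presses on something with over 40 N, if the wrist force passes 120 N, or if a joint passes its speed limit or range.

### The arm

A 7-joint arm with a two-finger parallel gripper is mounted at the origin on the work surface. World frame = base frame: x ahead of the robot, y to its left, z up, the work surface at z = 0. Lengths are in m, angles in rad, forces in N, time in s.
With the tool pointing down it reaches from about 0.4 to 0.9 m from the base axis. Payload 5.6 kg.
Tool frame: the origin (TCP) lies midway between the tips of the shut fingers; the grasp point (between the pads) lies 19 mm behind it; z points along the fingers, y is the direction in which the jaws open and shut (so a half turn about z gives the same grasp; the last joint's range is limited). The gripper opens to 92 mm and grips with 3 to 60 N. Pads are 20 mm wide; open, the fingers measure 128 mm over their backs; the gripper's body (75 mm by 189 mm) begins 69 mm behind the grasp point.
Start: joints at [1.175, 0.468, -0.012, 1.603, 0.006, 1.071, -0.056], TCP at [0.225, -0.61, 0.191] pointing down, gripper open.
Joint ranges: [-2.53, 2.53], [-0.31, 2.02], [-1.57, 1.55], [0.28, 2.44], [-1.29, 4.43], [0.15, 1.84], [-2.92, 2.92]. Speed limits (rad/s): [2.57, 2.57, 3.14, 3.14, 3.14, 3.14, 3.14].

### API

Orientations are given as a 3x3 rotation matrix whose columns are the frame's x, y, z axes.
In Python, from workcell import state, snapshot, robot gives the robot as it stands.
- The arm moves only by the tool step_arm, never from a script. Its argument "increments" is a list of rows, each an object of numbers: "dx", "dy", "dz": the shift along the world's x, y, z in m; "spin": the turn about the world's z in degrees; "jaw": the opening, from 0 (shut) to 1 (fully open). A call has 1 to 20 rows; each row shifts and turns the commanded pose from where the row before left it; what a row does not reach is not made up. A row lasts 1/10 s, in which the tool goes at most 50 mm and 8.59 degrees, less where a joint would pass 70% of its speed; a pose out of reach is approached as far as the arm can. A call is refused whole if a number of a shift passes 0.05 or a number of a turn 8.59, either way. A call with a gripper value outside its range is refused whole. The fingers move at their own pace and stop on an object; "force" is the grip in N (left out, the last holds). Time passes only in rows, so rows that do not move let the fingers close. It gives the time, the measured TCP pose, the force and the opening at its end, in the units of the state.
- state(): the state, without advancing time (a new reading comes with each control period).
- snapshot(name): name is "scene" or "top"; returns a dict with "pixels" (420x560x3 uint8, red, green, blue), "range_z" (420x560 float32, m along the optical axis (not along the pixel's ray), 0 where there is no reading), "mtx" (3x3 intrinsics, pixels), "eye" and "rotation" of the camera in the world. Camera axes: x right, y down, z forward; pixel columns grow to the right and rows downward; lengths in m; the calibration is good to about 2 mm. A picture is of the moment at which its call begins.
- robot.finish_job(): hands the job in, once; it reports no verdict.
The state is a dict: "time_s": time; "joints": joint angles; "qvel": joint speeds; "joint_efforts": joint torques, N m; "eef_pos": TCP position; "orientation": TCP orientation; "ft_force": force on the tool from outside, world axes, zero at the start; "ft_torque": the same for the moment, N m; "opening": opening from 0.0 (shut) to 1.0 (fully open).
Only numpy, scipy, OpenCV 4.12 (cv2) and the standard library are available. Lean on these libraries where they do the work, as an engineer would, in place of code of your own. Each camera call takes 0.05 s, during which the arm holds its last target. There are 200 camera calls.

## Working session

There is one attempt and no reset: what is moved stays moved. The work goes in short steps, Python scripts to look and compute and a tool call to move; the robot and the scene stay as the last step left them, time stands still between calls to the robot, and variables do not carry over. Pictures are saved under pics/ and viewed, about 8 in all and at most 12, crops included, and the job is handed in when it is done.

Besides the shell and the picture viewer there is one more tool, called as name(argument=value, ...), one argument or row to a line, values as JSON. step_arm: Moves the arm, as the interface text tells. Its arguments: {"type":"object","properties":{"increments":{"type":"array"},"force":{"type":"number"}},"required":["increments"]}

```bash
mkdir -p pics
cat > h.py <<'E'
import numpy as np, cv2
from workcell import state, snapshot, robot
def snap(n):
    s=snapshot(n); np.savez(''+n+'.npz',**{k:np.asarray(v) for k,v in s.items()}); return s
def load(n): return dict(np.load(''+n+'.npz'))
def cloud(s):
    K=s['mtx'];z=s['range_z'];v,u=np.indices(z.shape)
    p=np.stack([(u-K[0,2])/K[0,0]*z,(v-K[1,2])/K[1,1]*z,z],-1)
    return p@s['rotation'].T+s['eye']
E
python3 - <<'E'
from h import *
for n in('scene','top'):
    s=snap(n); cv2.imwrite(f'pics/{n}0.png',s['pixels'][...,::-1]); print(s['eye'],s['rotation'],s['mtx'])
print(state())
E
```

```text
[ 1.30907352 -0.57071293  0.78997182] [[ 0.57112661  0.47985513 -0.66599808]
 [ 0.82084435 -0.32854146  0.46719916]
 [ 0.00537993 -0.81351064 -0.58152514]] [[516.61094901   0.         265.82880992]
 [  0.         516.61094901 209.12196078]
 [  0.           0.           1.        ]]
[ 0.28598845 -0.03435821  1.12445384] [[ 0.16822469 -0.96460575  0.20306697]
 [-0.98574771 -0.16490415  0.0332876 ]
 [ 0.00137718 -0.2057726  -0.97859887]] [[385.90132374   0.         273.41581181]
 [  0.         385.90132374 206.09721805]
 [  0.           0.           1.        ]]
{'time_s': 0.1, 'joints': array([ 1.17499786,  0.46828836, -0.01162608,  1.60349638,  0.00599278,
        1.07141225, -0.05629801]), 'qvel': array([ 9.08040536e-05, -2.64107152e-03,  4.25669245e-04, -4.63711015e-03,
       -8.06529303e-04,  1.13986213e-03, -8.96254930e-04]), 'joint_efforts': array([ 8.36817508e-04, -5.21647704e+01, -1.24479565e-02, -2.44367838e+01,
       -5.68444049e-02,  1.41443682e-02,  9.11863276e-05]), 'eef_pos': array([ 0.22435187, -0.60946839,  0.19015068]), 'orientation': array([[ 9.38425083e-01,  3.45482218e-01, -6.32507162e-04],
       [ 3.45482784e-01, -9.38423989e-01,  1.43651914e-03],
       [-9.72680748e-05, -1.56658593e-03, -9.99998768e-01]]), 'ft_force': array([ 0.28920586, -0.4110858 , -0.01757347]), 'ft_torque': array([-0.01546541, -0.00242435,  0.00067385]), 'opening': 0.9969257482673739}
```

View pics/top0.png

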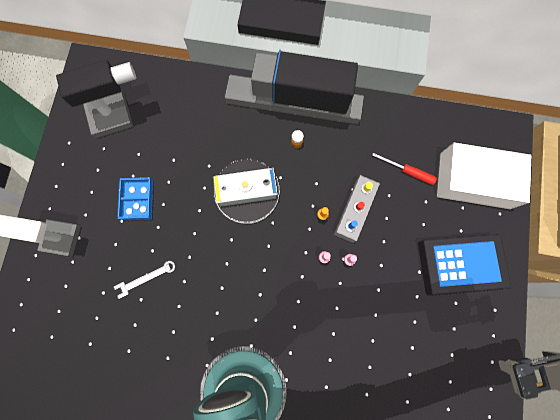

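View pics/scene0.png

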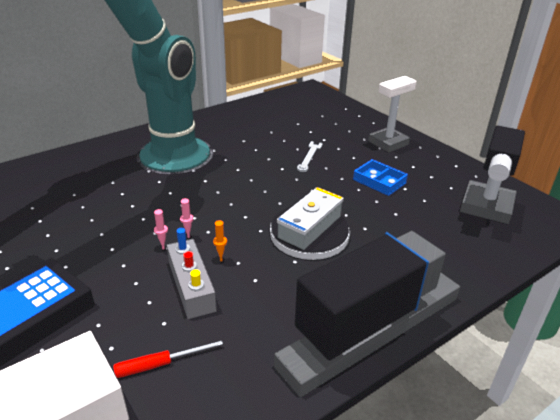

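Run:
```python
from h import *
s=load('top');im=s['pixels'][...,::-1]
a=cv2.resize(im[150:225,205:285],None,fx=7,fy=7,interpolation=cv2.INTER_CUBIC)
b=cv2.resize(im[165:275,305:395],None,fx=4.77,fy=4.77,interpolation=cv2.INTER_CUBIC)[:525]
b=cv2.resize(b,(240,int(240*b.shape[0]/b.shape[1])))
c=np.zeros((525,800,3),np.uint8);c[:,:560]=a;c[:b.shape[0],560:]=b
cv2.imwrite('pics/crop.png',c)
P=cloud(s);hsv=cv2.cvtColor(im,cv2.COLOR_BGR2HSV)
H,S,V=cv2.split(hsv)
def blobs(name,m,zmin,zmax,roi):
    u0,v0,u1,v1=roi
    mm=np.zeros(m.shape,bool);mm[v0:v1,u0:u1]=m[v0:v1,u0:u1]
    mm&=(P[...,2]>zmin)&(P[...,2]<zmax)
    n,l,st,ce=cv2.connectedComponentsWithStats(mm.astype(np.uint8))
    for i in range(1,n):
        if st[i,4]>=6:
            p=P[l==i]; print(name,st[i,4],ce[i].round(1),p.mean(0).round(4),'zmax',p[:,2].max().round(4), np.median(p,0).round(4))
R=(305,165,395,275)
blobs('blue',(H>95)&(H<125)&(S>120),.07,.2,R)
blobs('yel',(H>22)&(H<35)&(S>120),.06,.2,R)
blobs('red',((H<6)|(H>174))&(S>150),.06,.2,R)
blobs('orange',(H>8)&(H<20)&(S>150),.0,.2,R)
blobs('pink',(H>140)&(H<173)&(S>60),.0,.2,R)
R=(205,150,285,225)
blobs('bstripe',(H>95)&(H<125)&(S>120),.07,.2,R)
blobs('ystripe',(H>22)&(H<35)&(S>120),.07,.2,R)
m=(abs(P[...,2]-.08)<.005);m[:, :205]=0;m[:,285:]=0;m[:150]=0;m[225:]=0
q=P[m][:,:2].astype(np.float32);print('plate',cv2.minAreaRect(q),len(q),P[m].mean(0))
m=(abs(P[...,2]-.055)<.006);m[:, :305]=0;m[:,395:]=0;m[:165]=0;m[275:]=0
q=P[m][:,:2].astype(np.float32);print('rack',cv2.minAreaRect(q))
```

```text
blue 50 [352.7 224.2] [ 0.4849 -0.2174  0.1028] zmax 0.1139 [ 0.4849 -0.2168  0.1079]
yel 53 [367.7 186.4] [ 0.6006 -0.248   0.0868] zmax 0.0964 [ 0.6006 -0.2473  0.0889]
yel 18 [325.1 210.4] [ 0.5087 -0.1385  0.108 ] zmax 0.1121 [ 0.5082 -0.1388  0.1075]
red 48 [359.9 205.4] [ 0.543  -0.2328  0.0881] zmax 0.0951 [ 0.5428 -0.2328  0.0902]
orange 49 [323.1 215. ] [ 0.5032 -0.1388  0.0702] zmax 0.1096 [ 0.5009 -0.1383  0.0628]
pink 11 [322.4 254. ] [ 0.3964 -0.1527  0.0653] zmax 0.109 [ 0.397  -0.1521  0.0602]
pink 8 [319. 258.] [ 0.3868 -0.1483  0.0358] zmax 0.0593 [ 0.3862 -0.1474  0.0551]
pink 13 [348.9 256. ] [ 0.4043 -0.2265  0.0569] zmax 0.1071 [ 0.4041 -0.2238  0.0583]
pink 11 [327.2 259.9] [ 0.3819 -0.1669  0.0743] zmax 0.107 [ 0.3815 -0.1684  0.0614]
pink 19 [350.6 262.8] [ 0.3856 -0.2317  0.0664] zmax 0.109 [ 0.3864 -0.2322  0.0604]
bstripe 65 [272.6 181.1] [0.5729 0.0155 0.0801] zmax 0.0839 [0.5725 0.0155 0.0803]
ystripe 70 [216.9 188.6] [0.5253 0.165  0.0808] zmax 0.0845 [0.5253 0.1652 0.0807]
ystripe 17 [244.1 183.7] [0.5486 0.0911 0.0936] zmax 0.0975 [0.5495 0.0919 0.0941]
plate ((0.5481182932853699, 0.09003427624702454), (0.07733173668384552, 0.17011553049087524), 18.031864166259766) 1394 [0.54658842 0.09089714 0.08003007]
rack ((0.5064454674720764, -0.1939793825149536), (0.13844263553619385, 0.27079981565475464), 79.59640502929688)
```

View pics/crop.png

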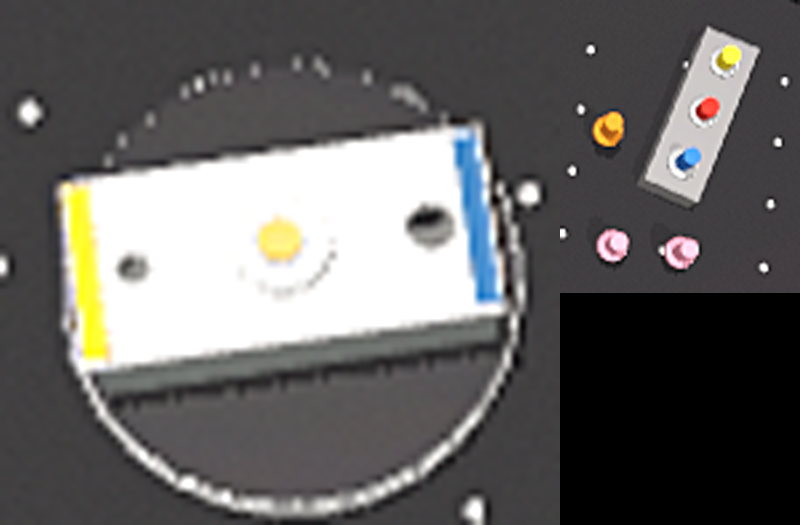

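```bash
cat >> h.py <<'E'
def ray(s,u,v,z):
    K=s['mtx'];d=s['rotation']@np.array([(u-K[0,2])/K[0,0],(v-K[1,2])/K[1,1],1]);t=(z-s['eye'][2])/d[2];return s['eye']+t*d
def proj(s,p):
    c=s['rotation'].T@(np.asarray(p)-s['eye']);return (s['mtx']@(c/c[2]))[:2]
E
python3 - <<'E'
from h import *
t=load('top');c=load('scene');P=cloud(t);Q=cloud(c)
for a in[(266.4,182.1),(224.0,188.2)]: print('hole',ray(t,*a,.08))
for n,S,PP in(('top',t,P),('scene',c,Q)):
  hsv=cv2.cvtColor(S['pixels'],cv2.COLOR_RGB2HSV);H,Sa,V=cv2.split(hsv)
  for nm,m,zt,x,y in(('blue',(H>95)&(H<125)&(Sa>100),.11,.485,-.217),('yel',(H>22)&(H<35)&(Sa>100),.091,.6,-.248)):
    near=np.hypot(PP[...,0]-x,PP[...,1]-y)<.03
    k=m&near&(abs(PP[...,2]-zt)<.006);print(n,nm,k.sum(),PP[k].mean(0),cv2.minEnclosingCircle(PP[k][:,:2].astype(np.float32)))
  m=(abs(PP[...,2]-.08)<.004)&(np.hypot(PP[...,0]-.548,PP[...,1]-.09)<.11)
  print(n,cv2.minAreaRect(PP[m][:,:2].astype(np.float32)),PP[m].mean(0))
  # rack top
  rk=(abs(PP[...,2]-.055)<.004)&(np.hypot(PP[...,0]-.543,PP[...,1]-.2328)<.0)
im=c['pixels'][...,::-1]
print([proj(c,p) for p in([.5664,.0329,.08],[.5298,.1471,.08],[.485,-.217,.11],[.6006,-.248,.091])])
A=cv2.resize(im[180:255,270:350],None,fx=5,fy=5,interpolation=cv2.INTER_CUBIC)
B=cv2.resize(im[220:295,160:240],None,fx=5,fy=5,interpolation=cv2.INTER_CUBIC)
cv2.imwrite('pics/crop2.png',np.hstack([A,B]))
E
```

```text
hole [0.56714631 0.03210874 0.08      ]
hole [0.52981006 0.14577871 0.08      ]
top blue 35 [ 0.48628346 -0.21919506  0.10931134] ((0.48635876178741455, -0.21959388256072998), 0.008544609881937504)
top yel 40 [ 0.60196848 -0.24921701  0.09007593] ((0.6028783917427063, -0.24954216182231903), 0.010130095295608044)
top ((0.5481182932853699, 0.09003427624702454), (0.07733173668384552, 0.17011553049087524), 18.031864166259766) [0.54669352 0.09111385 0.08005364]
scene blue 48 [ 0.49133691 -0.22061221  0.10797023] ((0.4900035560131073, -0.22033056616783142), 0.010405956767499447)
scene yel 69 [ 0.60819351 -0.25026811  0.089573  ] ((0.6069614291191101, -0.24936974048614502), 0.01078895665705204)
scene ((0.5520429015159607, 0.08961213380098343), (0.079143226146698, 0.17585861682891846), 18.446834564208984) [0.55570615 0.08500056 0.07906985]
[array([295.14141298, 219.05991113]), array([323.0370861 , 195.99489999]), array([180.17048887, 228.45415388]), array([193.79454368, 270.68446743])]
```

View pics/crop2.png

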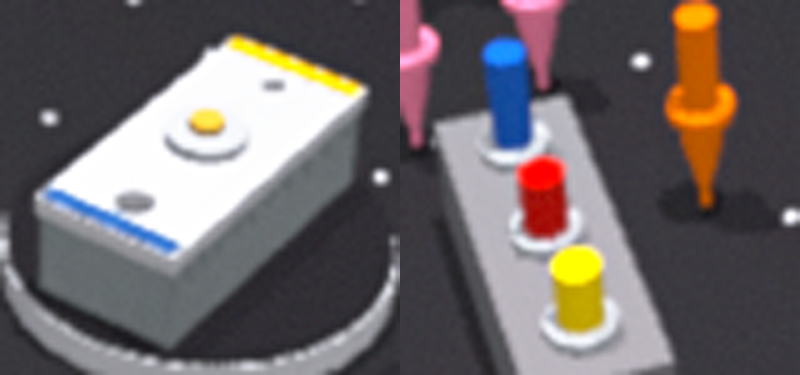

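step_arm(
  increments=[
    {"dx": 0.022,"dy": 0.0325,"spin": -2.92,"jaw": 0.45},
    {"dx": 0.022,"dy": 0.0325,"spin": -2.92,"jaw": 0.45},
    {"dx": 0.022,"dy": 0.0325,"spin": -2.92,"jaw": 0.45},
    {"dx": 0.022,"dy": 0.0325,"spin": -2.92,"jaw": 0.45},
    {"dx": 0.022,"dy": 0.0325,"spin": -2.92,"jaw": 0.45},
    {"dx": 0.022,"dy": 0.0325,"spin": -2.92,"jaw": 0.45},
    {"dx": 0.022,"dy": 0.0325,"spin": -2.92,"jaw": 0.45},
    {"dx": 0.022,"dy": 0.0325,"spin": -2.92,"jaw": 0.45},
    {"dx": 0.022,"dy": 0.0325,"spin": -2.92,"jaw": 0.45},
    {"dx": 0.022,"dy": 0.0325,"spin": -2.92,"jaw": 0.45},
    {"dx": 0.022,"dy": 0.0325,"spin": -2.92,"jaw": 0.45},
    {"dx": 0.022,"dy": 0.0325,"spin": -2.92,"jaw": 0.45},
    {"jaw": 0.45},
    {"jaw": 0.45},
    {"jaw": 0.45},
  ],
  force=40,
)

```text
invalid input
```

Run:
```python
from h import *
c=load('scene')
for a in[(297,220.2),(324.6,197)]: print('hole scene',ray(c,*a,.08))
```

```text
hole scene [0.57229595 0.03375172 0.08      ]
hole scene [0.53533597 0.14742901 0.08      ]
```

step_arm(
  increments=[
    {"dx": 0.022,"dy": 0.0325,"dz": 0.0,"spin": -2.92,"jaw": 0.45},
  ],
  force=40,
)

```text
time_s: 0.2
eef_pos: [0.2419, -0.5806, 0.19]
orientation: [[0.957, 0.288, -0.003], [0.288, -0.957, -0.001], [-0.003, 0.001, -1.0]]
ft_force: [1.1, 0.4, 0.0]
opening: 0.933
```

step_arm(
  increments=[
    {"dx": 0.022,"dy": 0.0325,"dz": 0.0,"spin": -2.92,"jaw": 0.45},
    {"dx": 0.022,"dy": 0.0325,"dz": 0.0,"spin": -2.92,"jaw": 0.45},
    {"dx": 0.022,"dy": 0.0325,"dz": 0.0,"spin": -2.92,"jaw": 0.45},
    {"dx": 0.022,"dy": 0.0325,"dz": 0.0,"spin": -2.92,"jaw": 0.45},
    {"dx": 0.022,"dy": 0.0325,"dz": 0.0,"spin": -2.92,"jaw": 0.45},
    {"dx": 0.022,"dy": 0.0325,"dz": 0.0,"spin": -2.92,"jaw": 0.45},
    {"dx": 0.022,"dy": 0.0325,"dz": 0.0,"spin": -2.92,"jaw": 0.45},
    {"dx": 0.022,"dy": 0.0325,"dz": 0.0,"spin": -2.92,"jaw": 0.45},
    {"dx": 0.022,"dy": 0.0325,"dz": 0.0,"spin": -2.92,"jaw": 0.45},
    {"dx": 0.022,"dy": 0.0325,"dz": 0.0,"spin": -2.92,"jaw": 0.45},
    {"dx": 0.022,"dy": 0.0325,"dz": 0.0,"spin": -2.92,"jaw": 0.45},
    {"dx": 0.0,"dy": 0.0,"dz": 0.0,"spin": 0.0,"jaw": 0.45},
    {"dx": 0.0,"dy": 0.0,"dz": 0.0,"spin": 0.0,"jaw": 0.45},
    {"dx": 0.0,"dy": 0.0,"dz": 0.0,"spin": 0.0,"jaw": 0.45},
  ],
)

```text
time_s: 1.6
eef_pos: [0.4876, -0.2212, 0.1907]
orientation: [[0.966, -0.257, -0.001], [-0.257, -0.966, -0.0], [-0.001, 0.001, -1.0]]
ft_force: [0.6, -0.2, 0.2]
opening: 0.45
```

step_arm(
  increments=[
    {"dx": 0.0,"dy": 0.0,"dz": -0.03,"spin": 0.0,"jaw": 0.45},
    {"dx": 0.0,"dy": 0.0,"dz": -0.03,"spin": 0.0,"jaw": 0.45},
    {"dx": 0.0,"dy": 0.0,"dz": -0.02,"spin": 0.0,"jaw": 0.45},
    {"dx": 0.0,"dy": 0.0,"dz": -0.02,"spin": 0.0,"jaw": 0.45},
    {"dx": 0.0,"dy": 0.0,"dz": -0.01,"spin": 0.0,"jaw": 0.45},
    {"dx": 0.0,"dy": 0.0,"dz": -0.01,"spin": 0.0,"jaw": 0.45},
    {"dx": 0.0,"dy": 0.0,"dz": -0.004,"spin": 0.0,"jaw": 0.45},
    {"dx": 0.0,"dy": 0.0,"dz": 0.0,"spin": 0.0,"jaw": 0.45},
    {"dx": 0.0,"dy": 0.0,"dz": 0.0,"spin": 0.0,"jaw": 0.45},
  ],
)

```text
time_s: 2.5
eef_pos: [0.489, -0.2203, 0.0676]
orientation: [[0.967, -0.256, 0.001], [-0.256, -0.967, -0.0], [0.001, 0.0, -1.0]]
ft_force: [1.1, 1.0, -0.5]
opening: 0.449
```

Run:
```python
from h import *
s=snap('scene');t=snap('top')
a=cv2.resize(s['pixels'][190:290,130:230,::-1],None,fx=4,fy=4,interpolation=cv2.INTER_CUBIC)
b=cv2.resize(t['pixels'][170:270,305:405,::-1],None,fx=4,fy=4,interpolation=cv2.INTER_CUBIC)
cv2.imwrite('pics/g1.png',np.hstack([a,b]))
```

```text
(no output)
```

View pics/g1.png

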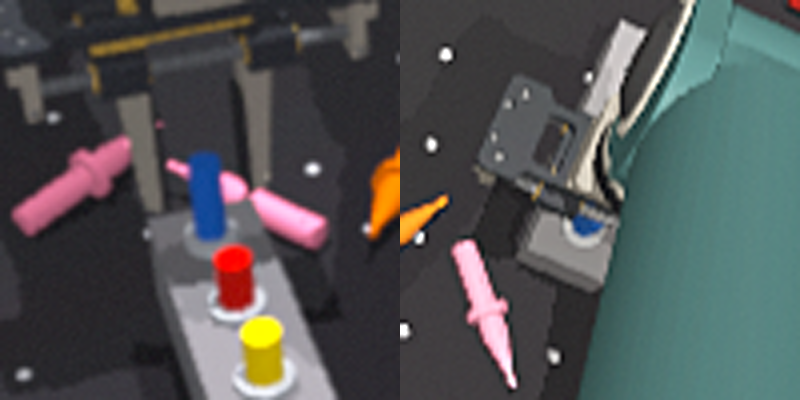

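Run:
```python
from h import *
s=load('scene');P=cloud(s)
R=state()['orientation'];e=state()['eef_pos']
y=R[:,1]
for q in(e,e+.0207*y,e-.0207*y): print((proj(s,q)-[130,190])*4)
# pick finger surface depths
for (u,v) in[(150,200),(150,150),(262,175),(255,150),(205,170),(205,200)]:
    U,V=int(130+u/4),int(190+v/4); print((u,v),P[V,U].round(4))
Hs=cv2.cvtColor(s['pixels'],cv2.COLOR_RGB2HSV);m=(Hs[...,0]>95)&(Hs[...,0]<125)&(Hs[...,1]>100)&(P[...,2]>.1)&(P[...,2]<.116)&(np.hypot(P[...,0]-.49,P[...,1]+.22)<.03)
print(P[m].mean(0))
```

```text
[205.9344805  220.82105285]
[168.42757657 228.9754456 ]
[243.05668458 212.75029786]
(150, 200) [ 0.4893 -0.2517  0.0969]
(150, 150) [ 0.4925 -0.2491  0.1327]
(262, 175) [ 0.508  -0.1941  0.1023]
(255, 150) [ 0.5044 -0.1958  0.117 ]
(205, 170) [ 0.4953 -0.2205  0.1086]
(205, 200) [ 0.4958 -0.2228  0.088 ]
[ 0.49292893 -0.22036071  0.10653336]
```

step_arm(
  increments=[
    {"dx": 0.0,"dy": 0.0,"dz": 0.0,"spin": 0.0,"jaw": 0.1},
    {"dx": 0.0,"dy": 0.0,"dz": 0.0,"spin": 0.0,"jaw": 0.1},
    {"dx": 0.0,"dy": 0.0,"dz": 0.0,"spin": 0.0,"jaw": 0.1},
    {"dx": 0.0,"dy": 0.0,"dz": 0.0,"spin": 0.0,"jaw": 0.1},
    {"dx": 0.0,"dy": 0.0,"dz": 0.0,"spin": 0.0,"jaw": 0.1},
    {"dx": 0.0,"dy": 0.0,"dz": 0.0,"spin": 0.0,"jaw": 0.1},
  ],
  force=40,
)

```text
time_s: 3.2
eef_pos: [0.4887, -0.2199, 0.0671]
orientation: [[0.967, -0.256, 0.0], [-0.256, -0.967, -0.0], [0.0, -0.0, -1.0]]
ft_force: [-0.0, -0.0, 0.4]
opening: 0.184
```

step_arm(
  increments=[
    {"dx": 0.0,"dy": 0.0,"dz": 0.02,"spin": 0.0,"jaw": 0.1},
    {"dx": 0.0,"dy": 0.0,"dz": 0.035,"spin": 0.0,"jaw": 0.1},
    {"dx": 0.0,"dy": 0.0,"dz": 0.035,"spin": 0.0,"jaw": 0.1},
    {"dx": 0.0,"dy": 0.0,"dz": 0.03,"spin": 0.0,"jaw": 0.1},
    {"dx": 0.0,"dy": 0.0,"dz": 0.02,"spin": 0.0,"jaw": 0.1},
  ],
)

```text
time_s: 3.7
eef_pos: [0.489, -0.2203, 0.209]
orientation: [[0.967, -0.256, 0.002], [-0.256, -0.967, -0.001], [0.002, 0.0, -1.0]]
ft_force: [-0.2, -0.5, -0.5]
opening: 0.182
```

step_arm(
  increments=[
    {"dx": 0.0054,"dy": 0.0169,"dz": 0.0,"spin": 8.17,"jaw": 0.1},
    {"dx": 0.0054,"dy": 0.0169,"dz": 0.0,"spin": 8.17,"jaw": 0.1},
    {"dx": 0.0054,"dy": 0.0169,"dz": 0.0,"spin": 8.17,"jaw": 0.1},
    {"dx": 0.0054,"dy": 0.0169,"dz": 0.0,"spin": 8.17,"jaw": 0.1},
    {"dx": 0.0054,"dy": 0.0169,"dz": 0.0,"spin": 8.17,"jaw": 0.1},
    {"dx": 0.0054,"dy": 0.0169,"dz": 0.0,"spin": 8.17,"jaw": 0.1},
    {"dx": 0.0054,"dy": 0.0169,"dz": 0.0,"spin": 8.17,"jaw": 0.1},
    {"dx": 0.0054,"dy": 0.0169,"dz": 0.0,"spin": 8.17,"jaw": 0.1},
    {"dx": 0.0054,"dy": 0.0169,"dz": 0.0,"spin": 8.17,"jaw": 0.1},
    {"dx": 0.0054,"dy": 0.0169,"dz": 0.0,"spin": 8.17,"jaw": 0.1},
    {"dx": 0.0054,"dy": 0.0169,"dz": 0.0,"spin": 8.17,"jaw": 0.1},
    {"dx": 0.0054,"dy": 0.0169,"dz": 0.0,"spin": 8.17,"jaw": 0.1},
    {"dx": 0.0054,"dy": 0.0169,"dz": 0.0,"spin": 8.17,"jaw": 0.1},
    {"dx": 0.0054,"dy": 0.0169,"dz": 0.0,"spin": 8.17,"jaw": 0.1},
    {"dx": 0.0054,"dy": 0.0169,"dz": 0.0,"spin": 8.22,"jaw": 0.1},
    {"dx": 0.0,"dy": 0.0,"dz": -0.02,"spin": 0.0,"jaw": 0.1},
    {"dx": 0.0,"dy": 0.0,"dz": -0.02,"spin": 0.0,"jaw": 0.1},
    {"dx": 0.0,"dy": 0.0,"dz": 0.0,"spin": 0.0,"jaw": 0.1},
    {"dx": 0.0,"dy": 0.0,"dz": 0.0,"spin": 0.0,"jaw": 0.1},
  ],
)

```text
time_s: 5.6
eef_pos: [0.5693, 0.0334, 0.1668]
orientation: [[-0.305, 0.952, -0.001], [0.952, 0.305, 0.0], [0.0, -0.001, -1.0]]
ft_force: [-0.5, 0.3, -1.8]
opening: 0.183
```

Run:
```python
from h import *
s=snap('scene');t=snap('top');st=state();print(st['eef_pos'],st['orientation'].round(3).tolist(),st['joints'][6],st['opening'],st['ft_force'])
a=cv2.resize(s['pixels'][150:250,250:350,::-1],None,fx=4,fy=4,interpolation=cv2.INTER_CUBIC)
b=cv2.resize(t['pixels'][130:230,205:305,::-1],None,fx=4,fy=4,interpolation=cv2.INTER_CUBIC)
cv2.imwrite('pics/g2.png',np.hstack([a,b]))
e=st['eef_pos']
for z in(.06,.012): print([((proj(S,e-[0,0,z])-o)*4).round(1) for S,o in((s,[250,150]),(t,[205,130]))])
```

```text
[0.57015769 0.03349244 0.16793657] [[-0.305, 0.952, 0.001], [0.952, 0.305, -0.0], [-0.0, 0.001, -1.0]] -0.0398115986180583 0.1818956752387388 [-0.29110419 -0.71982185 -1.61476839]
[array([187.3, 239.6]), array([243.7, 193. ])]
[array([190.8, 169.1]), array([242.4, 172.7])]
```

View pics/g2.png

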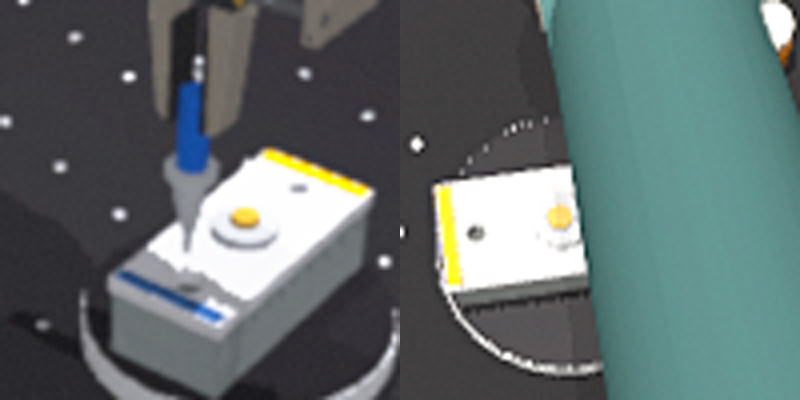

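step_arm(
  increments=[
    {"dx": 0.0066,"dy": 0.0021,"dz": 0.0,"spin": 0.0,"jaw": 0.1},
    {"dx": 0.0,"dy": 0.0,"dz": -0.01,"spin": 0.0,"jaw": 0.1},
    {"dx": 0.0,"dy": 0.0,"dz": -0.006,"spin": 0.0,"jaw": 0.1},
    {"dx": 0.0,"dy": 0.0,"dz": 0.0,"spin": 0.0,"jaw": 0.1},
    {"dx": 0.0,"dy": 0.0,"dz": 0.0,"spin": 0.0,"jaw": 0.1},
  ],
)

```text
time_s: 6.2
eef_pos: [0.5758, 0.0356, 0.1506]
orientation: [[-0.305, 0.952, -0.001], [0.952, 0.305, -0.0], [0.0, -0.001, -1.0]]
ft_force: [0.0, 0.5, -1.7]
opening: 0.182
```

step_arm(
  increments=[
    {"dx": 0.0,"dy": 0.0,"dz": -0.002,"spin": 0.0,"jaw": 0.1},
    {"dx": 0.0,"dy": 0.0,"dz": -0.002,"spin": 0.0,"jaw": 0.1},
    {"dx": 0.0,"dy": 0.0,"dz": -0.002,"spin": 0.0,"jaw": 0.1},
    {"dx": 0.0,"dy": 0.0,"dz": 0.0,"spin": 0.0,"jaw": 0.1},
  ],
)

```text
time_s: 6.6
eef_pos: [0.5759, 0.0356, 0.1447]
orientation: [[-0.305, 0.952, -0.0], [0.952, 0.305, -0.0], [0.0, -0.0, -1.0]]
ft_force: [-0.9, 0.4, -1.7]
opening: 0.181
```

Continue in 1 mm steps.

step_arm(
  increments=[
    {"dx": 0.0,"dy": 0.0,"dz": -0.001,"spin": 0.0,"jaw": 0.1},
    {"dx": 0.0,"dy": 0.0,"dz": -0.001,"spin": 0.0,"jaw": 0.1},
    {"dx": 0.0,"dy": 0.0,"dz": 0.0,"spin": 0.0,"jaw": 0.1},
  ],
)

```text
time_s: 6.9
eef_pos: [0.5761, 0.0356, 0.1429]
orientation: [[-0.305, 0.952, -0.0], [0.952, 0.305, -0.0], [-0.0, -0.0, -1.0]]
ft_force: [-0.6, 0.1, -1.2]
opening: 0.182
```

step_arm(
  increments=[
    {"dx": 0.0,"dy": 0.0,"dz": -0.001,"spin": 0.0,"jaw": 0.1},
    {"dx": 0.0,"dy": 0.0,"dz": 0.0,"spin": 0.0,"jaw": 0.1},
  ],
)

```text
time_s: 7.1
eef_pos: [0.5761, 0.0356, 0.1419]
orientation: [[-0.305, 0.952, 0.0], [0.952, 0.305, -0.0], [-0.0, 0.0, -1.0]]
ft_force: [0.2, -0.3, -1.8]
opening: 0.181
```

step_arm(
  increments=[
    {"dx": 0.0,"dy": 0.0,"dz": -0.002,"spin": 0.0,"jaw": 0.1},
    {"dx": 0.0,"dy": 0.0,"dz": -0.002,"spin": 0.0,"jaw": 0.1},
    {"dx": 0.0,"dy": 0.0,"dz": 0.0,"spin": 0.0,"jaw": 0.1},
  ],
)

```text
time_s: 7.4
eef_pos: [0.5759, 0.0355, 0.1376]
orientation: [[-0.305, 0.952, -0.0], [0.952, 0.305, -0.0], [0.0, -0.0, -1.0]]
ft_force: [0.8, -0.0, -2.1]
opening: 0.182
```

step_arm(
  increments=[
    {"dx": 0.0,"dy": 0.0,"dz": -0.001,"spin": 0.0,"jaw": 0.1},
    {"dx": 0.0,"dy": 0.0,"dz": -0.001,"spin": 0.0,"jaw": 0.1},
    {"dx": 0.0,"dy": 0.0,"dz": 0.0,"spin": 0.0,"jaw": 0.1},
  ],
)

```text
time_s: 7.7
eef_pos: [0.5761, 0.0356, 0.1358]
orientation: [[-0.305, 0.952, -0.0], [0.952, 0.305, 0.0], [0.0, -0.0, -1.0]]
ft_force: [0.0, -1.1, -1.4]
opening: 0.183
```

step_arm(
  increments=[
    {"dx": 0.0,"dy": 0.0,"dz": -0.001,"spin": 0.0,"jaw": 0.1},
    {"dx": 0.0,"dy": 0.0,"dz": 0.0,"spin": 0.0,"jaw": 0.1},
  ],
)

```text
time_s: 7.9
eef_pos: [0.5761, 0.0356, 0.1349]
orientation: [[-0.305, 0.952, -0.0], [0.952, 0.305, -0.0], [0.0, -0.0, -1.0]]
ft_force: [-0.3, 0.1, -2.3]
opening: 0.181
```

step_arm(
  increments=[
    {"dx": 0.0,"dy": 0.0,"dz": -0.001,"spin": 0.0,"jaw": 0.1},
    {"dx": 0.0,"dy": 0.0,"dz": 0.0,"spin": 0.0,"jaw": 0.1},
  ],
)

```text
time_s: 8.1
eef_pos: [0.5761, 0.0356, 0.1339]
orientation: [[-0.305, 0.952, -0.0], [0.952, 0.305, -0.0], [0.0, -0.0, -1.0]]
ft_force: [0.6, 1.1, -1.4]
opening: 0.187
```

step_arm(
  increments=[
    {"dx": 0.0,"dy": 0.0,"dz": -0.001,"spin": 0.0,"jaw": 0.1},
    {"dx": 0.0,"dy": 0.0,"dz": 0.0,"spin": 0.0,"jaw": 0.1},
  ],
)

```text
time_s: 8.3
eef_pos: [0.576, 0.0356, 0.1329]
orientation: [[-0.305, 0.952, -0.0], [0.952, 0.305, -0.0], [0.0, -0.0, -1.0]]
ft_force: [0.0, 0.2, -1.6]
opening: 0.183
```

step_arm(
  increments=[
    {"dx": 0.0,"dy": 0.0,"dz": -0.001,"spin": 0.0,"jaw": 0.1},
    {"dx": 0.0,"dy": 0.0,"dz": 0.0,"spin": 0.0,"jaw": 0.1},
  ],
)

```text
time_s: 8.5
eef_pos: [0.576, 0.0356, 0.1318]
orientation: [[-0.305, 0.952, -0.0], [0.952, 0.305, -0.0], [0.0, -0.0, -1.0]]
ft_force: [-1.0, 0.0, -1.7]
opening: 0.184
```

step_arm(
  increments=[
    {"dx": 0.0,"dy": 0.0,"dz": -0.001,"spin": 0.0,"jaw": 0.1},
    {"dx": 0.0,"dy": 0.0,"dz": -0.001,"spin": 0.0,"jaw": 0.1},
    {"dx": 0.0,"dy": 0.0,"dz": 0.0,"spin": 0.0,"jaw": 0.1},
  ],
)

```text
time_s: 8.8
eef_pos: [0.5758, 0.0356, 0.1298]
orientation: [[-0.305, 0.952, -0.001], [0.952, 0.305, -0.0], [0.0, -0.001, -1.0]]
ft_force: [-1.0, 0.4, -1.6]
opening: 0.188
```

step_arm(
  increments=[
    {"dx": 0.0,"dy": 0.0,"dz": -0.001,"spin": 0.0,"jaw": 0.1},
    {"dx": 0.0,"dy": 0.0,"dz": -0.001,"spin": 0.0,"jaw": 0.1},
    {"dx": 0.0,"dy": 0.0,"dz": 0.0,"spin": 0.0,"jaw": 0.1},
  ],
)

```text
time_s: 9.1
eef_pos: [0.5757, 0.0356, 0.1278]
orientation: [[-0.305, 0.952, -0.001], [0.952, 0.305, -0.0], [0.0, -0.001, -1.0]]
ft_force: [-2.9, -0.4, -0.1]
opening: 0.183
```

step_arm(
  increments=[
    {"dx": 0.0,"dy": 0.0,"dz": -0.001,"spin": 0.0,"jaw": 0.1},
    {"dx": 0.0,"dy": 0.0,"dz": -0.001,"spin": 0.0,"jaw": 0.1},
    {"dx": 0.0,"dy": 0.0,"dz": 0.0,"spin": 0.0,"jaw": 0.1},
  ],
)

```text
time_s: 9.4
eef_pos: [0.5756, 0.0355, 0.1258]
orientation: [[-0.305, 0.952, -0.001], [0.952, 0.305, -0.0], [0.0, -0.001, -1.0]]
ft_force: [-3.2, 0.4, 1.3]
opening: 0.182
```

step_arm(
  increments=[
    {"dx": 0.001,"dy": 0.0004,"dz": 0.0,"spin": 0.0,"jaw": 0.1},
    {"dx": 0.001,"dy": 0.0005,"dz": 0.0,"spin": 0.0,"jaw": 0.1},
    {"dx": 0.001,"dy": 0.0005,"dz": 0.0,"spin": 0.0,"jaw": 0.1},
    {"dx": 0.0,"dy": 0.0,"dz": 0.0,"spin": 0.0,"jaw": 0.1},
  ],
  force=55,
)

```text
time_s: 9.8
eef_pos: [0.578, 0.0367, 0.1257]
orientation: [[-0.305, 0.952, -0.003], [0.952, 0.305, -0.001], [0.0, -0.003, -1.0]]
ft_force: [-6.0, -0.7, 1.7]
opening: 0.184
```

step_arm(
  increments=[
    {"dx": 0.001,"dy": 0.0005,"dz": 0.0,"spin": 0.0,"jaw": 0.1},
    {"dx": 0.001,"dy": 0.0006,"dz": 0.0,"spin": 0.0,"jaw": 0.1},
    {"dx": 0.001,"dy": 0.0006,"dz": 0.0,"spin": 0.0,"jaw": 0.1},
    {"dx": 0.0,"dy": 0.0,"dz": 0.0,"spin": 0.0,"jaw": 0.1},
  ],
)

```text
time_s: 10.2
eef_pos: [0.5809, 0.0384, 0.1257]
orientation: [[-0.305, 0.952, -0.003], [0.952, 0.305, -0.001], [-0.0, -0.003, -1.0]]
ft_force: [-5.5, -0.4, 1.7]
opening: 0.178
```

step_arm(
  increments=[
    {"dx": 0.0,"dy": 0.0,"dz": -0.001,"spin": 0.0,"jaw": 0.1},
    {"dx": 0.0,"dy": 0.0,"dz": -0.001,"spin": 0.0,"jaw": 0.1},
    {"dx": 0.0,"dy": 0.0,"dz": -0.001,"spin": 0.0,"jaw": 0.1},
    {"dx": 0.0,"dy": 0.0,"dz": 0.0,"spin": 0.0,"jaw": 0.1},
  ],
)

```text
time_s: 10.6
eef_pos: [0.5811, 0.0384, 0.1228]
orientation: [[-0.305, 0.952, -0.002], [0.952, 0.305, -0.001], [0.0, -0.003, -1.0]]
ft_force: [-6.5, 0.1, 2.8]
opening: 0.177
```

step_arm(
  increments=[
    {"dx": 0.0,"dy": 0.0,"dz": -0.0015,"spin": 0.0,"jaw": 0.1},
    {"dx": 0.0,"dy": 0.0,"dz": -0.0015,"spin": 0.0,"jaw": 0.1},
    {"dx": 0.0,"dy": 0.0,"dz": -0.0015,"spin": 0.0,"jaw": 0.1},
    {"dx": 0.0,"dy": 0.0,"dz": -0.0015,"spin": 0.0,"jaw": 0.1},
    {"dx": 0.0,"dy": 0.0,"dz": 0.0,"spin": 0.0,"jaw": 0.1},
  ],
)

```text
time_s: 11.1
eef_pos: [0.5809, 0.0386, 0.1167]
orientation: [[-0.305, 0.952, -0.003], [0.952, 0.305, -0.001], [0.0, -0.003, -1.0]]
ft_force: [-6.0, -0.8, 2.5]
opening: 0.179
```

step_arm(
  increments=[
    {"dx": 0.0,"dy": 0.0,"dz": -0.0015,"spin": 0.0,"jaw": 0.1},
    {"dx": 0.0,"dy": 0.0,"dz": -0.0015,"spin": 0.0,"jaw": 0.1},
    {"dx": 0.0,"dy": 0.0,"dz": -0.001,"spin": 0.0,"jaw": 0.1},
    {"dx": 0.0,"dy": 0.0,"dz": 0.0,"spin": 0.0,"jaw": 0.1},
  ],
)

```text
time_s: 11.5
eef_pos: [0.5809, 0.0388, 0.1128]
orientation: [[-0.305, 0.952, -0.003], [0.952, 0.305, -0.0], [0.0, -0.003, -1.0]]
ft_force: [-5.7, 0.9, 3.7]
opening: 0.18
```

step_arm(
  increments=[
    {"dx": 0.0,"dy": 0.0,"dz": -0.001,"spin": 0.0,"jaw": 0.1},
    {"dx": 0.0,"dy": 0.0,"dz": -0.001,"spin": 0.0,"jaw": 0.1},
    {"dx": 0.0,"dy": 0.0,"dz": -0.001,"spin": 0.0,"jaw": 0.1},
    {"dx": 0.0,"dy": 0.0,"dz": 0.0,"spin": 0.0,"jaw": 0.1},
  ],
)

```text
time_s: 11.9
eef_pos: [0.581, 0.039, 0.1099]
orientation: [[-0.305, 0.952, -0.002], [0.952, 0.305, -0.0], [0.001, -0.002, -1.0]]
ft_force: [-7.5, -0.2, 4.3]
opening: 0.182
```

step_arm(
  increments=[
    {"dx": 0.0,"dy": 0.0,"dz": -0.001,"spin": 0.0,"jaw": 0.1},
    {"dx": 0.0,"dy": 0.0,"dz": -0.001,"spin": 0.0,"jaw": 0.1},
    {"dx": 0.0,"dy": 0.0,"dz": 0.0,"spin": 0.0,"jaw": 0.1},
  ],
)

```text
time_s: 12.2
eef_pos: [0.5809, 0.0393, 0.108]
orientation: [[-0.306, 0.952, -0.002], [0.952, 0.306, 0.0], [0.001, -0.002, -1.0]]
ft_force: [-7.8, 1.0, 5.0]
opening: 0.184
```

step_arm(
  increments=[
    {"dx": 0.0,"dy": 0.0,"dz": -0.001,"spin": 0.0,"jaw": 0.1},
    {"dx": 0.0,"dy": 0.0,"dz": 0.0,"spin": 0.0,"jaw": 0.1},
  ],
)

```text
time_s: 12.4
eef_pos: [0.5807, 0.0393, 0.1067]
orientation: [[-0.306, 0.952, -0.003], [0.952, 0.306, 0.0], [0.001, -0.003, -1.0]]
ft_force: [-7.1, 0.8, 2.2]
opening: 0.182
```

step_arm(
  increments=[
    {"dx": 0.0,"dy": 0.0,"dz": -0.001,"spin": 0.0,"jaw": 0.1},
    {"dx": 0.0,"dy": 0.0,"dz": 0.0,"spin": 0.0,"jaw": 0.1},
  ],
)

```text
time_s: 12.6
eef_pos: [0.5806, 0.0393, 0.1054]
orientation: [[-0.306, 0.952, -0.003], [0.952, 0.306, 0.0], [0.001, -0.003, -1.0]]
ft_force: [-6.1, 0.8, 1.4]
opening: 0.181
```

step_arm(
  increments=[
    {"dx": 0.0,"dy": 0.0,"dz": -0.001,"spin": 0.0,"jaw": 0.1},
    {"dx": 0.0,"dy": 0.0,"dz": -0.001,"spin": 0.0,"jaw": 0.1},
    {"dx": 0.0,"dy": 0.0,"dz": 0.0,"spin": 0.0,"jaw": 0.1},
  ],
)

```text
time_s: 12.9
eef_pos: [0.5805, 0.0393, 0.1034]
orientation: [[-0.306, 0.952, -0.003], [0.952, 0.306, 0.0], [0.001, -0.003, -1.0]]
ft_force: [-6.7, 0.5, 1.6]
opening: 0.181
```

step_arm(
  increments=[
    {"dx": 0.0,"dy": 0.0,"dz": -0.001,"spin": 0.0,"jaw": 0.1},
    {"dx": 0.0,"dy": 0.0,"dz": -0.001,"spin": 0.0,"jaw": 0.1},
    {"dx": 0.0,"dy": 0.0,"dz": 0.0,"spin": 0.0,"jaw": 0.1},
  ],
)

```text
time_s: 13.2
eef_pos: [0.5804, 0.0394, 0.1014]
orientation: [[-0.306, 0.952, -0.004], [0.952, 0.306, 0.0], [0.001, -0.003, -1.0]]
ft_force: [-6.0, 0.5, 2.3]
opening: 0.179
```

step_arm(
  increments=[
    {"dx": 0.0,"dy": 0.0,"dz": -0.001,"spin": 0.0,"jaw": 0.1},
    {"dx": 0.0,"dy": 0.0,"dz": 0.0,"spin": 0.0,"jaw": 0.1},
  ],
)

```text
time_s: 13.4
eef_pos: [0.5804, 0.0394, 0.1004]
orientation: [[-0.306, 0.952, -0.004], [0.952, 0.306, 0.0], [0.001, -0.003, -1.0]]
ft_force: [-7.0, 0.8, 1.1]
opening: 0.18
```

step_arm(
  increments=[
    {"dx": 0.0,"dy": 0.0,"dz": -0.001,"spin": 0.0,"jaw": 0.1},
    {"dx": 0.0,"dy": 0.0,"dz": 0.0,"spin": 0.0,"jaw": 0.1},
  ],
)

```text
time_s: 13.6
eef_pos: [0.5804, 0.0394, 0.0994]
orientation: [[-0.306, 0.952, -0.004], [0.952, 0.306, 0.0], [0.001, -0.003, -1.0]]
ft_force: [-7.0, 1.0, 1.5]
opening: 0.181
```

step_arm(
  increments=[
    {"dx": 0.0,"dy": 0.0,"dz": -0.001,"spin": 0.0,"jaw": 0.1},
    {"dx": 0.0,"dy": 0.0,"dz": 0.0,"spin": 0.0,"jaw": 0.1},
  ],
)

```text
time_s: 13.8
eef_pos: [0.5803, 0.0395, 0.0984]
orientation: [[-0.306, 0.952, -0.004], [0.952, 0.306, 0.0], [0.002, -0.003, -1.0]]
ft_force: [-6.9, 1.0, 1.4]
opening: 0.18
```

step_arm(
  increments=[
    {"dx": 0.0,"dy": 0.0,"dz": -0.001,"spin": 0.0,"jaw": 0.1},
    {"dx": 0.0,"dy": 0.0,"dz": 0.0,"spin": 0.0,"jaw": 0.1},
  ],
)

```text
time_s: 14.0
eef_pos: [0.5804, 0.0395, 0.0974]
orientation: [[-0.306, 0.952, -0.004], [0.952, 0.306, 0.0], [0.002, -0.003, -1.0]]
ft_force: [-7.9, -0.0, 2.0]
opening: 0.177
```

step_arm(
  increments=[
    {"dx": 0.0,"dy": 0.0,"dz": -0.001,"spin": 0.0,"jaw": 0.1},
    {"dx": 0.0,"dy": 0.0,"dz": 0.0,"spin": 0.0,"jaw": 0.1},
  ],
)

```text
time_s: 14.2
eef_pos: [0.5804, 0.0395, 0.0964]
orientation: [[-0.306, 0.952, -0.004], [0.952, 0.306, 0.001], [0.002, -0.003, -1.0]]
ft_force: [-6.1, -0.1, 1.8]
opening: 0.184
```

step_arm(
  increments=[
    {"dx": 0.0,"dy": 0.0,"dz": -0.001,"spin": 0.0,"jaw": 0.1},
    {"dx": 0.0,"dy": 0.0,"dz": 0.0,"spin": 0.0,"jaw": 0.1},
  ],
)

```text
time_s: 14.4
eef_pos: [0.5804, 0.0396, 0.0954]
orientation: [[-0.306, 0.952, -0.004], [0.952, 0.306, 0.001], [0.002, -0.003, -1.0]]
ft_force: [-7.7, 1.4, 1.6]
opening: 0.182
```

step_arm(
  increments=[
    {"dx": 0.0,"dy": 0.0,"dz": -0.001,"spin": 0.0,"jaw": 0.1},
    {"dx": 0.0,"dy": 0.0,"dz": -0.001,"spin": 0.0,"jaw": 0.1},
    {"dx": 0.0,"dy": 0.0,"dz": 0.0,"spin": 0.0,"jaw": 0.1},
  ],
)

```text
time_s: 14.7
eef_pos: [0.5803, 0.0396, 0.0934]
orientation: [[-0.306, 0.952, -0.004], [0.952, 0.306, 0.001], [0.002, -0.003, -1.0]]
ft_force: [-7.4, 2.5, 2.1]
opening: 0.178
```

step_arm(
  increments=[
    {"dx": 0.0,"dy": 0.0,"dz": -0.0007,"spin": 0.0,"jaw": 0.1},
    {"dx": 0.0,"dy": 0.0,"dz": 0.0,"spin": 0.0,"jaw": 0.1},
  ],
)

```text
time_s: 14.9
eef_pos: [0.5803, 0.0396, 0.0927]
orientation: [[-0.306, 0.952, -0.004], [0.952, 0.306, 0.001], [0.002, -0.003, -1.0]]
ft_force: [-6.3, 1.4, 2.2]
opening: 0.179
```

step_arm(
  increments=[
    {"dx": 0.0,"dy": 0.0,"dz": -0.0005,"spin": 0.0,"jaw": 0.1},
    {"dx": 0.0,"dy": 0.0,"dz": 0.0,"spin": 0.0,"jaw": 0.1},
  ],
)

```text
time_s: 15.1
eef_pos: [0.5803, 0.0397, 0.0924]
orientation: [[-0.306, 0.952, -0.004], [0.952, 0.306, 0.001], [0.002, -0.003, -1.0]]
ft_force: [-7.9, 1.3, 3.1]
opening: 0.183
```

step_arm(
  increments=[
    {"dx": 0.0,"dy": 0.0,"dz": -0.0005,"spin": 0.0,"jaw": 0.1},
    {"dx": 0.0,"dy": 0.0,"dz": 0.0,"spin": 0.0,"jaw": 0.1},
  ],
)

```text
time_s: 15.3
eef_pos: [0.5807, 0.0399, 0.0924]
orientation: [[-0.306, 0.952, -0.003], [0.952, 0.306, 0.001], [0.002, -0.002, -1.0]]
ft_force: [-8.5, 1.5, 5.5]
opening: 0.18
```

step_arm(
  increments=[
    {"dx": 0.0,"dy": 0.0,"dz": -0.0005,"spin": 0.0,"jaw": 0.1},
    {"dx": 0.0,"dy": 0.0,"dz": 0.0,"spin": 0.0,"jaw": 0.1},
  ],
)

```text
time_s: 15.5
eef_pos: [0.5808, 0.04, 0.0923]
orientation: [[-0.306, 0.952, -0.002], [0.952, 0.306, 0.001], [0.001, -0.002, -1.0]]
ft_force: [-8.3, 2.2, 6.6]
opening: 0.18
```

step_arm(
  increments=[
    {"dx": 0.0,"dy": 0.0,"dz": 0.0005,"spin": 0.0,"jaw": 0.4},
    {"dx": 0.0,"dy": 0.0,"dz": 0.0,"spin": 0.0,"jaw": 0.4},
    {"dx": 0.0,"dy": 0.0,"dz": 0.0,"spin": 0.0,"jaw": 0.4},
    {"dx": 0.0,"dy": 0.0,"dz": 0.0,"spin": 0.0,"jaw": 0.4},
    {"dx": 0.0,"dy": 0.0,"dz": 0.01,"spin": 0.0,"jaw": 0.4},
    {"dx": 0.0,"dy": 0.0,"dz": 0.03,"spin": 0.0,"jaw": 0.4},
    {"dx": 0.0,"dy": 0.0,"dz": 0.04,"spin": 0.0,"jaw": 0.4},
    {"dx": 0.0,"dy": 0.0,"dz": 0.04,"spin": 0.0,"jaw": 0.4},
    {"dx": 0.0,"dy": 0.0,"dz": 0.0,"spin": 0.0,"jaw": 0.4},
  ],
)

```text
time_s: 16.4
eef_pos: [0.586, 0.0397, 0.2189]
orientation: [[-0.305, 0.952, 0.011], [0.952, 0.305, 0.001], [-0.003, 0.011, -1.0]]
ft_force: [0.5, 0.6, -0.2]
opening: 0.398
```

Run:
```python
from h import *
s=snap('scene');st=state();print(st['eef_pos'],st['ft_force'])
a=cv2.resize(s['pixels'][170:260,250:370,::-1],None,fx=6,fy=6,interpolation=cv2.INTER_CUBIC)
cv2.imwrite('pics/g3.png',a)
P=cloud(s);H=cv2.cvtColor(s['pixels'],cv2.COLOR_RGB2HSV)
m=(abs(P[...,2]-.08)<.004)&(np.hypot(P[...,0]-.552,P[...,1]-.09)<.11)
print(cv2.minAreaRect(P[m][:,:2].astype(np.float32)))
m=(H[...,0]>95)&(H[...,0]<125)&(H[...,1]>100)&(np.hypot(P[...,0]-.58,P[...,1]-.04)<.025)
for lo,hi in((.09,.1),(.1,.11),(.11,.12),(.12,.129),(.129,.145)):
    k=m&(P[...,2]>lo)&(P[...,2]<hi);print(lo,k.sum(),P[k].mean(0) if k.any() else '')
```

```text
[0.58427993 0.039153   0.21594243] [-1.37611743 -0.58683915 -0.4467112 ]
((0.5525295734405518, 0.08920443058013916), (0.07889280468225479, 0.17395789921283722), 29.669754028320312)
0.09 26 [0.58793753 0.03418645 0.09501743]
0.1 23 [0.58753636 0.03443726 0.10456321]
0.11 26 [0.58823726 0.03433456 0.11473615]
0.12 25 [0.58736356 0.03334009 0.12436962]
0.129 34 [0.58427488 0.03606031 0.13324497]
```

View pics/g3.png

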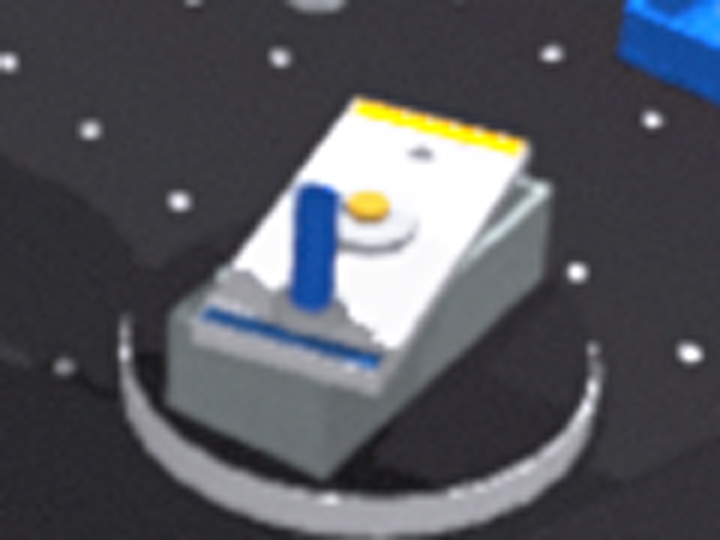

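step_arm(
  increments=[
    {"dx": 0.0021,"dy": -0.029,"dz": 0.0,"spin": 5.73,"jaw": 0.45},
    {"dx": 0.0021,"dy": -0.029,"dz": 0.0,"spin": 5.73,"jaw": 0.45},
    {"dx": 0.0021,"dy": -0.029,"dz": 0.0,"spin": 5.73,"jaw": 0.45},
    {"dx": 0.0021,"dy": -0.029,"dz": 0.0,"spin": 5.73,"jaw": 0.45},
    {"dx": 0.0021,"dy": -0.029,"dz": 0.0,"spin": 5.73,"jaw": 0.45},
    {"dx": 0.0021,"dy": -0.029,"dz": 0.0,"spin": 5.73,"jaw": 0.45},
    {"dx": 0.0021,"dy": -0.029,"dz": 0.0,"spin": 5.73,"jaw": 0.45},
    {"dx": 0.0021,"dy": -0.029,"dz": 0.0,"spin": 5.73,"jaw": 0.45},
    {"dx": 0.0021,"dy": -0.029,"dz": 0.0,"spin": 5.73,"jaw": 0.45},
    {"dx": 0.0021,"dy": -0.029,"dz": 0.0,"spin": 5.73,"jaw": 0.45},
    {"dx": 0.0,"dy": 0.0,"dz": -0.04,"spin": 0.0,"jaw": 0.45},
    {"dx": 0.0,"dy": 0.0,"dz": -0.03,"spin": 0.0,"jaw": 0.45},
    {"dx": 0.0,"dy": 0.0,"dz": 0.0,"spin": 0.0,"jaw": 0.45},
    {"dx": 0.0,"dy": 0.0,"dz": 0.0,"spin": 0.0,"jaw": 0.45},
    {"dx": 0.0,"dy": 0.0,"dz": 0.0,"spin": 0.0,"jaw": 0.45},
  ],
)

```text
time_s: 17.95
eef_pos: [0.6043, -0.2511, 0.1439]
orientation: [[-0.966, 0.257, 0.002], [0.257, 0.966, -0.001], [-0.002, 0.0, -1.0]]
ft_force: [0.3, -0.4, 0.1]
opening: 0.448
```

Run:
```python
from h import *
s=load('scene');t=snap('top')
print('bolt hole scene',ray(s,320.3,195.3,.08),'pinhole0',ray(s,297,220.2,.08))
P=cloud(t);m=(abs(P[...,2]-.08)<.004)&(np.hypot(P[...,0]-.55,P[...,1]-.09)<.11)
print(cv2.minAreaRect(P[m][:,:2].astype(np.float32)))
print(state()['eef_pos'])
a=cv2.resize(t['pixels'][150:225,205:285,::-1],None,fx=6,fy=6,interpolation=cv2.INTER_CUBIC)
cv2.imwrite('pics/g4.png',a)
```

```text
bolt hole scene [0.52365347 0.14350755 0.08      ] pinhole0 [0.57229595 0.03375172 0.08      ]
((0.5479137897491455, 0.0896579921245575), (0.07748295366764069, 0.16995440423488617), 29.674367904663086)
[ 0.604431   -0.25112536  0.14421399]
```

View pics/g4.png

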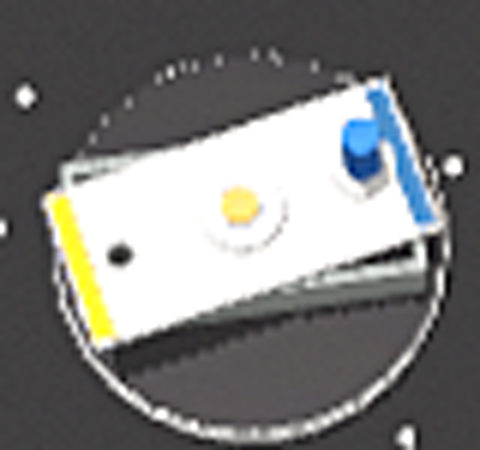

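step_arm(
  increments=[
    {"dx": 0.0005,"dy": 0.0008,"dz": -0.03,"spin": 0.0,"jaw": 0.45},
    {"dx": 0.0,"dy": 0.0,"dz": -0.02,"spin": 0.0,"jaw": 0.45},
    {"dx": 0.0,"dy": 0.0,"dz": -0.015,"spin": 0.0,"jaw": 0.45},
    {"dx": 0.0,"dy": 0.0,"dz": -0.01,"spin": 0.0,"jaw": 0.45},
    {"dx": 0.0,"dy": 0.0,"dz": -0.004,"spin": 0.0,"jaw": 0.45},
    {"dx": 0.0,"dy": 0.0,"dz": 0.0,"spin": 0.0,"jaw": 0.45},
    {"dx": 0.0,"dy": 0.0,"dz": 0.0,"spin": 0.0,"jaw": 0.45},
  ],
)

```text
time_s: 18.7
eef_pos: [0.6043, -0.2506, 0.0642]
orientation: [[-0.966, 0.258, 0.001], [0.258, 0.966, -0.0], [-0.002, -0.0, -1.0]]
ft_force: [-1.7, 0.7, -0.3]
opening: 0.448
```

step_arm(
  increments=[
    {"dx": 0.0,"dy": 0.0,"dz": 0.0,"spin": 0.0,"jaw": 0.1},
    {"dx": 0.0,"dy": 0.0,"dz": 0.0,"spin": 0.0,"jaw": 0.1},
    {"dx": 0.0,"dy": 0.0,"dz": 0.0,"spin": 0.0,"jaw": 0.1},
    {"dx": 0.0,"dy": 0.0,"dz": 0.0,"spin": 0.0,"jaw": 0.1},
    {"dx": 0.0,"dy": 0.0,"dz": 0.0,"spin": 0.0,"jaw": 0.1},
    {"dx": 0.0,"dy": 0.0,"dz": 0.0,"spin": 0.0,"jaw": 0.1},
  ],
  force=40,
)

```text
time_s: 19.3
eef_pos: [0.604, -0.2503, 0.0637]
orientation: [[-0.966, 0.257, 0.001], [0.257, 0.966, -0.0], [-0.001, 0.0, -1.0]]
ft_force: [0.3, 0.6, 3.0]
opening: 0.187
```

step_arm(
  increments=[
    {"dx": 0.0,"dy": 0.0,"dz": 0.01,"spin": 0.0,"jaw": 0.1},
    {"dx": 0.0,"dy": 0.0,"dz": 0.02,"spin": 0.0,"jaw": 0.1},
    {"dx": 0.0,"dy": 0.0,"dz": 0.03,"spin": 0.0,"jaw": 0.1},
    {"dx": 0.0,"dy": 0.0,"dz": 0.03,"spin": 0.0,"jaw": 0.1},
    {"dx": 0.0,"dy": 0.0,"dz": 0.02,"spin": 0.0,"jaw": 0.1},
    {"dx": 0.0,"dy": 0.0,"dz": 0.01,"spin": 0.0,"jaw": 0.1},
    {"dx": 0.0,"dy": 0.0,"dz": 0.0,"spin": 0.0,"jaw": 0.1},
  ],
)

```text
time_s: 20.0
eef_pos: [0.6042, -0.2509, 0.1847]
orientation: [[-0.966, 0.258, 0.002], [0.258, 0.966, -0.001], [-0.002, -0.001, -1.0]]
ft_force: [-0.2, 0.8, -0.2]
opening: 0.189
```

Run:
```python
from h import *
s=snap('scene');st=state();print(st['eef_pos'],st['ft_force'],st['opening'])
a=cv2.resize(s['pixels'][180:300,120:260,::-1],None,fx=5,fy=5,interpolation=cv2.INTER_CUBIC)
cv2.imwrite('pics/g5.png',a)
```

```text
[ 0.60343394 -0.25068583  0.18325713] [-0.09450362  1.39477117 -0.35556779] 0.18545459322434196
```

View pics/g5.png

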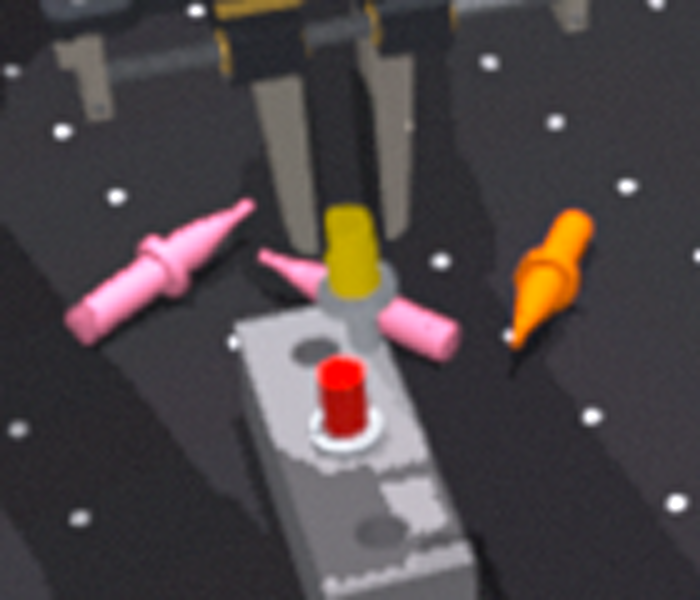

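Run:
```python
from h import *
s=load('scene');P=cloud(s);e=state()['eef_pos']
o=np.array([120,180])
for dz in(.027,.01,0,-.009,-.02,-.035): print(dz,((proj(s,e+[0,0,dz])-o)*5).round(1))
im=s['pixels'].astype(int)
H=cv2.cvtColor(s['pixels'],cv2.COLOR_RGB2HSV)
m=(H[...,0]>20)&(H[...,0]<36)&(H[...,1]>100)&(np.hypot(P[...,0]-e[0],P[...,1]-e[1])<.03)
q=P[m];print(len(q))
for v in range(218,260):
    w=np.where((np.hypot(P[v,:,0]-e[0],P[v,:,1]-e[1])<.03)&(P[v,:,2]>.13)&(P[v,:,2]<.215))[0]
    w=w[(w>180)&(w<205)]
    y=np.where(m[v])[0]
    print(v,(w.min(),w.max()) if len(w) else '', (y.min(),y.max()) if len(y) else '', P[v,w].mean(0).round(4) if len(w) else '')
```

```text
0.027 [341.8 220.8]
0.01 [345.5 257. ]
0 [347.7 278. ]
-0.009 [349.6 296.6]
-0.02 [351.9 319.1]
-0.035 [355.  349.3]
206
218   
219   
220 (np.int64(192), np.int64(192))  [ 0.601  -0.2414  0.2145]
221 (np.int64(192), np.int64(192)) (np.int64(192), np.int64(193)) [ 0.6001 -0.2412  0.2115]
222 (np.int64(186), np.int64(192)) (np.int64(186), np.int64(194)) [ 0.6007 -0.2477  0.2123]
223 (np.int64(185), np.int64(193)) (np.int64(185), np.int64(194)) [ 0.604  -0.2494  0.2128]
224 (np.int64(185), np.int64(193)) (np.int64(185), np.int64(194)) [ 0.6055 -0.2503  0.2118]
225 (np.int64(185), np.int64(200)) (np.int64(185), np.int64(194)) [ 0.6125 -0.2468  0.2123]
226 (np.int64(185), np.int64(199)) (np.int64(185), np.int64(195)) [ 0.6131 -0.2482  0.2111]
227 (np.int64(184), np.int64(198)) (np.int64(185), np.int64(195)) [ 0.6144 -0.251   0.2107]
228 (np.int64(181), np.int64(196)) (np.int64(185), np.int64(195)) [ 0.6138 -0.2559  0.2102]
229 (np.int64(181), np.int64(194)) (np.int64(185), np.int64(194)) [ 0.6134 -0.2579  0.2084]
230 (np.int64(181), np.int64(194)) (np.int64(185), np.int64(194)) [ 0.6134 
[... 941 characters left out ...]
  [ 0.615  -0.2561  0.1804]
242 (np.int64(184), np.int64(196))  [ 0.6159 -0.2567  0.1789]
243 (np.int64(185), np.int64(194))  [ 0.6158 -0.2585  0.1772]
244 (np.int64(187), np.int64(194))  [ 0.6153 -0.2559  0.1733]
245 (np.int64(189), np.int64(194))  [ 0.6099 -0.2516  0.1652]
246 (np.int64(189), np.int64(195))  [ 0.6103 -0.2509  0.1627]
247 (np.int64(189), np.int64(195))  [ 0.6092 -0.2506  0.1593]
248 (np.int64(190), np.int64(195))  [ 0.6105 -0.2504  0.1577]
249 (np.int64(190), np.int64(195))  [ 0.611  -0.2509  0.1557]
250 (np.int64(190), np.int64(194))  [ 0.6102 -0.2517  0.1531]
251 (np.int64(192), np.int64(192))  [ 0.6101 -0.2519  0.1507]
252   
253   
254   
255   
256   
257   
258   
259
```

step_arm(
  increments=[
    {"dx": 0.0,"dy": 0.0,"dz": 0.02,"spin": 0.0,"jaw": 0.1},
    {"dx": -0.0068,"dy": 0.0328,"dz": 0.0,"spin": -3.79,"jaw": 0.1},
    {"dx": -0.0068,"dy": 0.0328,"dz": 0.0,"spin": -3.79,"jaw": 0.1},
    {"dx": -0.0068,"dy": 0.0328,"dz": 0.0,"spin": -3.79,"jaw": 0.1},
    {"dx": -0.0068,"dy": 0.0328,"dz": 0.0,"spin": -3.79,"jaw": 0.1},
    {"dx": -0.0068,"dy": 0.0328,"dz": 0.0,"spin": -3.79,"jaw": 0.1},
    {"dx": -0.0068,"dy": 0.0328,"dz": 0.0,"spin": -3.79,"jaw": 0.1},
    {"dx": -0.0069,"dy": 0.0328,"dz": 0.0,"spin": -3.79,"jaw": 0.1},
    {"dx": -0.0069,"dy": 0.0328,"dz": 0.0,"spin": -3.79,"jaw": 0.1},
    {"dx": -0.0069,"dy": 0.0328,"dz": 0.0,"spin": -3.79,"jaw": 0.1},
    {"dx": -0.0069,"dy": 0.0328,"dz": 0.0,"spin": -3.79,"jaw": 0.1},
    {"dx": -0.0069,"dy": 0.0328,"dz": 0.0,"spin": -3.79,"jaw": 0.1},
    {"dx": -0.0069,"dy": 0.0328,"dz": 0.0,"spin": -3.79,"jaw": 0.1},
    {"dx": 0.0,"dy": 0.0,"dz": -0.035,"spin": 0.0,"jaw": 0.1},
    {"dx": 0.0,"dy": 0.0,"dz": -0.035,"spin": 0.0,"jaw": 0.1},
    {"dx": 0.0,"dy": 0.0,"dz": 0.0,"spin": 0.0,"jaw": 0.1},
    {"dx": 0.0,"dy": 0.0,"dz": 0.0,"spin": 0.0,"jaw": 0.1},
    {"dx": 0.0,"dy": 0.0,"dz": 0.0,"spin": 0.0,"jaw": 0.1},
  ],
)

```text
time_s: 21.85
eef_pos: [0.5223, 0.1433, 0.1345]
orientation: [[-0.493, 0.87, 0.002], [0.87, 0.493, 0.001], [-0.0, 0.002, -1.0]]
ft_force: [-0.2, 0.1, -0.8]
opening: 0.185
```

Run:
```python
from h import *
s=snap('scene');t=snap('top');st=state();e=st['eef_pos'];print(e,st['ft_force'],st['opening'],st['orientation'].round(3).tolist())
a=cv2.resize(s['pixels'][145:235,280:350,::-1],None,fx=5.7,fy=5.7,interpolation=cv2.INTER_CUBIC)
b=cv2.resize(t['pixels'][150:225,205:273,::-1],None,fx=5.7,fy=5.7,interpolation=cv2.INTER_CUBIC)
c=np.zeros((513,800,3),np.uint8);c[:a.shape[0],:a.shape[1]]=a[:, :];b=b[:,:400];c[:b.shape[0],400:400+b.shape[1]]=b
cv2.imwrite('pics/g6.png',c)
for z in(-.02,.009,.035,.055): print(z,proj(s,e-[0,0,z]))
```

```text
[0.52255226 0.14323332 0.13477812] [ 0.28548615 -0.76070826 -0.30891589] 0.18833817441762 [[-0.493, 0.87, 0.003], [0.87, 0.493, 0.001], [-0.001, 0.002, -1.0]]
-0.02 [322.01375551 169.01444031]
0.009 [321.18704426 179.35855467]
0.035 [320.46468804 188.39694053]
0.055 [319.92072989 195.20314444]
```

View pics/g6.png

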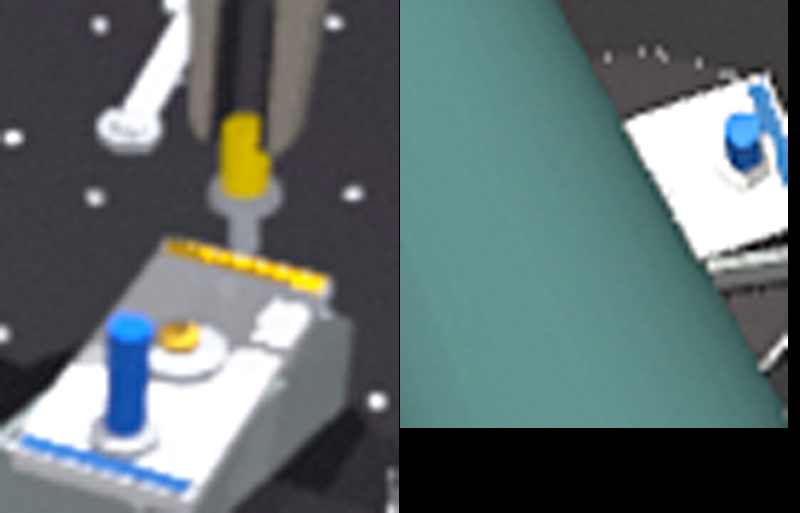

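Run:
```python
from h import *
s=load('scene');P=cloud(s);e=state()['eef_pos'];near=np.hypot(P[...,0]-e[0],P[...,1]-e[1])<.03
for v in range(164,191):
    w=np.where(near[v]&(P[v,:,2]>.09)&(P[v,:,2]<.17))[0]
    if len(w): 
        z=P[v,w,2].mean(); print(v,w.min(),w.max(),P[v,w].mean(0).round(4), 'ctr',(w.min()+w.max())/2)
print(ray(s,322.3,195.7,.08),ray(s,320.3,195.3,.08))
t=load('top');print(ray(t,225,192.5,.08))
# nose of pin in scene when pin was at home: pin axis col
H=cv2.cvtColor(s['pixels'],cv2.COLOR_RGB2HSV)
m=(H[...,0]>95)&(H[...,0]<125)&(H[...,1]>100)&(np.hypot(P[...,0]-.585,P[...,1]-.037)<.025)&(P[...,2]>.09)
for v in range(202,222,3):
    w=np.where(m[v])[0]; 
    if len(w): print('pin',v,w.min(),w.max())
print([proj(s,[.5806,.0400,z]).round(1) for z in(.135,.11,.09)])
```

```text
164 313 320 [0.513  0.1333 0.1672] ctr 316.5
165 313 320 [0.5168 0.1299 0.1674] ctr 316.5
166 313 332 [0.5196 0.1373 0.1636] ctr 322.5
167 313 332 [0.5232 0.137  0.1627] ctr 322.5
168 314 331 [0.5301 0.1375 0.1633] ctr 322.5
169 315 330 [0.5328 0.1363 0.1623] ctr 322.5
170 319 330 [0.5361 0.139  0.1603] ctr 324.5
171 319 329 [0.5351 0.1386 0.1572] ctr 324.0
172 319 327 [0.5319 0.1386 0.1528] ctr 323.0
173 319 326 [0.5309 0.1382 0.1497] ctr 322.5
174 319 326 [0.5304 0.1387 0.1465] ctr 322.5
175 319 326 [0.5312 0.1384 0.1442] ctr 322.5
176 318 327 [0.5298 0.14   0.1401] ctr 322.5
177 317 328 [0.5279 0.142  0.1356] ctr 322.5
178 316 328 [0.5281 0.1404 0.1335] ctr 322.0
179 316 328 [0.5297 0.1387 0.1321] ctr 322.0
180 316 328 [0.5321 0.1373 0.1311] ctr 322.0
181 317 328 [0.5346 0.1369 0.1297] ctr 322.5
182 318 327 [0.5369 0.1363 0.1283] ctr 322.5
183 320 324 [0.5358 0.1347 0.1255] ctr 322.0
184 320 324 [0.5287 0.1415 0.1164] ctr 322.0
185 320 324 [0.5306 0.14   0.1151] ctr 322.0
186 320 324 [0.5291 0.1417 0.1108] ctr 322.0
187 320 324 [0.5306 0.1406 0.1091] ctr 322.0
188 320 324 [0.5294 0.1419 0.1051] ctr 322.0
189 320 324 [0.5313 0.1404 0.1038] ctr 322.0
190 322 322 [0.5303 0.1416 0.0999] ctr 322.0
[0.52778338 0.14643814 0.08      ] [0.52365347 0.14350755 0.08      ]
[0.51814893 0.14063264 0.08      ]
pin 202 299 305
pin 205 299 305
pin 208 299 305
pin 211 299 305
pin 214 299 305
pin 217 299 305
pin 220 302 304
[array([302.5, 201.3]), array([302. , 210.4]), array([301.6, 217.6])]
```

step_arm(
  increments=[
    {"dx": -0.003,"dy": -0.0023,"dz": -0.01,"spin": 0.0,"jaw": 0.1},
    {"dx": 0.0,"dy": 0.0,"dz": -0.006,"spin": 0.0,"jaw": 0.1},
    {"dx": 0.0,"dy": 0.0,"dz": 0.0,"spin": 0.0,"jaw": 0.1},
    {"dx": 0.0,"dy": 0.0,"dz": 0.0,"spin": 0.0,"jaw": 0.1},
  ],
)

```text
time_s: 22.35
eef_pos: [0.5183, 0.1408, 0.1171]
orientation: [[-0.494, 0.87, -0.0], [0.87, 0.494, -0.0], [0.0, -0.0, -1.0]]
ft_force: [0.1, -0.1, -1.0]
opening: 0.187
```

step_arm(
  increments=[
    {"dx": 0.0,"dy": 0.0,"dz": -0.001,"spin": 0.0,"jaw": 0.1},
    {"dx": 0.0,"dy": 0.0,"dz": -0.001,"spin": 0.0,"jaw": 0.1},
    {"dx": 0.0,"dy": 0.0,"dz": 0.0,"spin": 0.0,"jaw": 0.1},
  ],
)

```text
time_s: 22.65
eef_pos: [0.5184, 0.1408, 0.1152]
orientation: [[-0.494, 0.87, -0.0], [0.87, 0.494, -0.0], [-0.0, -0.0, -1.0]]
ft_force: [-0.3, 0.4, -0.9]
opening: 0.19
```

step_arm(
  increments=[
    {"dx": 0.0,"dy": 0.0,"dz": -0.001,"spin": 0.0,"jaw": 0.1},
    {"dx": 0.0,"dy": 0.0,"dz": 0.0,"spin": 0.0,"jaw": 0.1},
  ],
)

```text
time_s: 22.85
eef_pos: [0.5184, 0.1408, 0.1142]
orientation: [[-0.494, 0.87, -0.0], [0.87, 0.494, -0.0], [-0.0, -0.0, -1.0]]
ft_force: [-0.0, 0.5, -1.3]
opening: 0.188
```

step_arm(
  increments=[
    {"dx": 0.0,"dy": 0.0,"dz": -0.001,"spin": 0.0,"jaw": 0.1},
    {"dx": 0.0,"dy": 0.0,"dz": 0.0,"spin": 0.0,"jaw": 0.1},
  ],
)

```text
time_s: 23.05
eef_pos: [0.5184, 0.1408, 0.1132]
orientation: [[-0.494, 0.87, -0.0], [0.87, 0.494, -0.0], [0.0, -0.0, -1.0]]
ft_force: [-0.6, -0.4, -1.6]
opening: 0.187
```

step_arm(
  increments=[
    {"dx": 0.0,"dy": 0.0,"dz": -0.001,"spin": 0.0,"jaw": 0.1},
    {"dx": 0.0,"dy": 0.0,"dz": 0.0,"spin": 0.0,"jaw": 0.1},
  ],
)

```text
time_s: 23.25
eef_pos: [0.5184, 0.1408, 0.1122]
orientation: [[-0.494, 0.87, -0.0], [0.87, 0.494, 0.0], [0.0, -0.0, -1.0]]
ft_force: [-0.0, 0.4, 0.1]
opening: 0.188
```

step_arm(
  increments=[
    {"dx": 0.0,"dy": 0.0,"dz": -0.0007,"spin": 0.0,"jaw": 0.1},
    {"dx": 0.0,"dy": 0.0,"dz": 0.0,"spin": 0.0,"jaw": 0.1},
  ],
)

```text
time_s: 23.45
eef_pos: [0.5183, 0.1408, 0.1115]
orientation: [[-0.494, 0.87, -0.0], [0.87, 0.494, -0.0], [0.0, -0.0, -1.0]]
ft_force: [-0.1, 0.2, -0.7]
opening: 0.189
```

step_arm(
  increments=[
    {"dx": 0.0,"dy": 0.0,"dz": -0.0007,"spin": 0.0,"jaw": 0.1},
    {"dx": 0.0,"dy": 0.0,"dz": 0.0,"spin": 0.0,"jaw": 0.1},
  ],
)

```text
time_s: 23.65
eef_pos: [0.5183, 0.1407, 0.1107]
orientation: [[-0.494, 0.87, -0.0], [0.87, 0.494, -0.0], [0.0, -0.0, -1.0]]
ft_force: [-0.8, -0.4, -0.5]
opening: 0.19
```

step_arm(
  increments=[
    {"dx": 0.0,"dy": 0.0,"dz": -0.0007,"spin": 0.0,"jaw": 0.1},
    {"dx": 0.0,"dy": 0.0,"dz": 0.0,"spin": 0.0,"jaw": 0.1},
  ],
)

```text
time_s: 23.85
eef_pos: [0.5183, 0.1408, 0.11]
orientation: [[-0.494, 0.87, -0.0], [0.87, 0.494, -0.0], [0.0, -0.0, -1.0]]
ft_force: [-0.7, 0.0, -0.8]
opening: 0.192
```

step_arm(
  increments=[
    {"dx": 0.0,"dy": 0.0,"dz": -0.001,"spin": 0.0,"jaw": 0.1},
    {"dx": 0.0,"dy": 0.0,"dz": -0.001,"spin": 0.0,"jaw": 0.1},
    {"dx": 0.0,"dy": 0.0,"dz": 0.0,"spin": 0.0,"jaw": 0.1},
  ],
)

```text
time_s: 24.15
eef_pos: [0.5183, 0.1408, 0.108]
orientation: [[-0.494, 0.87, -0.0], [0.87, 0.494, -0.0], [0.0, -0.0, -1.0]]
ft_force: [-0.6, 0.8, -2.6]
opening: 0.187
```

step_arm(
  increments=[
    {"dx": 0.0,"dy": 0.0,"dz": -0.001,"spin": 0.0,"jaw": 0.1},
    {"dx": 0.0,"dy": 0.0,"dz": 0.0,"spin": 0.0,"jaw": 0.1},
  ],
)

```text
time_s: 24.35
eef_pos: [0.5184, 0.1408, 0.1071]
orientation: [[-0.494, 0.87, -0.0], [0.87, 0.494, -0.0], [0.0, -0.0, -1.0]]
ft_force: [-0.7, 0.1, -0.9]
opening: 0.191
```

step_arm(
  increments=[
    {"dx": 0.0,"dy": 0.0,"dz": -0.001,"spin": 0.0,"jaw": 0.1},
    {"dx": 0.0,"dy": 0.0,"dz": 0.0,"spin": 0.0,"jaw": 0.1},
  ],
)

```text
time_s: 24.55
eef_pos: [0.5184, 0.1408, 0.1061]
orientation: [[-0.494, 0.87, -0.0], [0.87, 0.494, 0.0], [0.0, -0.0, -1.0]]
ft_force: [0.3, -0.3, -1.0]
opening: 0.185
```

step_arm(
  increments=[
    {"dx": 0.0,"dy": 0.0,"dz": -0.0007,"spin": 0.0,"jaw": 0.1},
    {"dx": 0.0,"dy": 0.0,"dz": 0.0,"spin": 0.0,"jaw": 0.1},
  ],
)

```text
time_s: 24.75
eef_pos: [0.5184, 0.1408, 0.1054]
orientation: [[-0.494, 0.87, 0.0], [0.87, 0.494, -0.0], [-0.0, 0.0, -1.0]]
ft_force: [-0.6, 0.6, -0.6]
opening: 0.187
```

step_arm(
  increments=[
    {"dx": 0.0,"dy": 0.0,"dz": -0.0007,"spin": 0.0,"jaw": 0.1},
    {"dx": 0.0,"dy": 0.0,"dz": 0.0,"spin": 0.0,"jaw": 0.1},
  ],
)

```text
time_s: 24.95
eef_pos: [0.5184, 0.1408, 0.1047]
orientation: [[-0.494, 0.87, -0.0], [0.87, 0.494, -0.0], [0.0, -0.0, -1.0]]
ft_force: [-1.0, 0.6, -0.4]
opening: 0.189
```

Well into the plate, no contact; now through the block's mouth in fine steps.

step_arm(
  increments=[
    {"dx": 0.0,"dy": 0.0,"dz": -0.0007,"spin": 0.0,"jaw": 0.1},
    {"dx": 0.0,"dy": 0.0,"dz": 0.0,"spin": 0.0,"jaw": 0.1},
  ],
)

```text
time_s: 25.15
eef_pos: [0.5184, 0.1408, 0.104]
orientation: [[-0.494, 0.87, 0.0], [0.87, 0.494, 0.0], [-0.0, 0.0, -1.0]]
ft_force: [-1.2, -0.8, -1.0]
opening: 0.188
```

step_arm(
  increments=[
    {"dx": 0.0,"dy": 0.0,"dz": -0.0007,"spin": 0.0,"jaw": 0.1},
    {"dx": 0.0,"dy": 0.0,"dz": 0.0,"spin": 0.0,"jaw": 0.1},
  ],
)

```text
time_s: 25.35
eef_pos: [0.5185, 0.1408, 0.1033]
orientation: [[-0.494, 0.87, 0.0], [0.87, 0.494, 0.0], [-0.0, 0.0, -1.0]]
ft_force: [-0.5, 0.3, -1.9]
opening: 0.188
```

step_arm(
  increments=[
    {"dx": 0.0,"dy": 0.0,"dz": -0.0007,"spin": 0.0,"jaw": 0.1},
    {"dx": 0.0,"dy": 0.0,"dz": 0.0,"spin": 0.0,"jaw": 0.1},
  ],
)

```text
time_s: 25.55
eef_pos: [0.5184, 0.1408, 0.1026]
orientation: [[-0.494, 0.87, -0.0], [0.87, 0.494, 0.0], [0.0, -0.0, -1.0]]
ft_force: [-0.4, -0.8, -0.6]
opening: 0.19
```

step_arm(
  increments=[
    {"dx": 0.0,"dy": 0.0,"dz": -0.0007,"spin": 0.0,"jaw": 0.1},
    {"dx": 0.0,"dy": 0.0,"dz": 0.0,"spin": 0.0,"jaw": 0.1},
  ],
)

```text
time_s: 25.75
eef_pos: [0.5184, 0.1408, 0.1019]
orientation: [[-0.494, 0.87, 0.0], [0.87, 0.494, 0.0], [0.0, 0.0, -1.0]]
ft_force: [-1.0, -0.6, -0.2]
opening: 0.187
```

step_arm(
  increments=[
    {"dx": 0.0,"dy": 0.0,"dz": -0.0007,"spin": 0.0,"jaw": 0.1},
    {"dx": 0.0,"dy": 0.0,"dz": 0.0,"spin": 0.0,"jaw": 0.1},
  ],
)

```text
time_s: 25.95
eef_pos: [0.5184, 0.1408, 0.1012]
orientation: [[-0.494, 0.87, -0.0], [0.87, 0.494, -0.0], [0.0, -0.0, -1.0]]
ft_force: [-0.5, -0.7, -1.4]
opening: 0.193
```

step_arm(
  increments=[
    {"dx": 0.0,"dy": 0.0,"dz": -0.001,"spin": 0.0,"jaw": 0.1},
    {"dx": 0.0,"dy": 0.0,"dz": -0.001,"spin": 0.0,"jaw": 0.1},
    {"dx": 0.0,"dy": 0.0,"dz": 0.0,"spin": 0.0,"jaw": 0.1},
  ],
)

```text
time_s: 26.25
eef_pos: [0.5184, 0.1408, 0.0991]
orientation: [[-0.494, 0.87, -0.0], [0.87, 0.494, -0.0], [0.0, -0.0, -1.0]]
ft_force: [-1.1, -0.3, -1.7]
opening: 0.19
```

step_arm(
  increments=[
    {"dx": 0.0,"dy": 0.0,"dz": -0.001,"spin": 0.0,"jaw": 0.1},
    {"dx": 0.0,"dy": 0.0,"dz": -0.001,"spin": 0.0,"jaw": 0.1},
    {"dx": 0.0,"dy": 0.0,"dz": 0.0,"spin": 0.0,"jaw": 0.1},
  ],
)

```text
time_s: 26.55
eef_pos: [0.5184, 0.1408, 0.0971]
orientation: [[-0.494, 0.87, -0.0], [0.87, 0.494, 0.0], [0.0, -0.0, -1.0]]
ft_force: [-0.6, -0.0, -0.3]
opening: 0.189
```

step_arm(
  increments=[
    {"dx": 0.0,"dy": 0.0,"dz": -0.001,"spin": 0.0,"jaw": 0.1},
    {"dx": 0.0,"dy": 0.0,"dz": -0.001,"spin": 0.0,"jaw": 0.1},
    {"dx": 0.0,"dy": 0.0,"dz": 0.0,"spin": 0.0,"jaw": 0.1},
  ],
)

```text
time_s: 26.85
eef_pos: [0.5184, 0.1408, 0.0951]
orientation: [[-0.494, 0.87, -0.0], [0.87, 0.494, 0.0], [0.0, -0.0, -1.0]]
ft_force: [-0.7, -0.6, -1.0]
opening: 0.186
```

step_arm(
  increments=[
    {"dx": 0.0,"dy": 0.0,"dz": -0.001,"spin": 0.0,"jaw": 0.1},
    {"dx": 0.0,"dy": 0.0,"dz": -0.001,"spin": 0.0,"jaw": 0.1},
    {"dx": 0.0,"dy": 0.0,"dz": 0.0,"spin": 0.0,"jaw": 0.1},
  ],
)

```text
time_s: 27.15
eef_pos: [0.5184, 0.1408, 0.0932]
orientation: [[-0.494, 0.87, -0.0], [0.87, 0.494, 0.0], [0.0, -0.0, -1.0]]
ft_force: [-1.1, -0.2, -1.7]
opening: 0.188
```

step_arm(
  increments=[
    {"dx": 0.0,"dy": 0.0,"dz": -0.001,"spin": 0.0,"jaw": 0.1},
    {"dx": 0.0,"dy": 0.0,"dz": -0.001,"spin": 0.0,"jaw": 0.1},
    {"dx": 0.0,"dy": 0.0,"dz": -0.001,"spin": 0.0,"jaw": 0.1},
    {"dx": 0.0,"dy": 0.0,"dz": 0.0,"spin": 0.0,"jaw": 0.1},
  ],
)

```text
time_s: 27.55
eef_pos: [0.5184, 0.1408, 0.0901]
orientation: [[-0.494, 0.87, -0.0], [0.87, 0.494, 0.0], [0.0, -0.0, -1.0]]
ft_force: [-1.0, -0.7, -1.0]
opening: 0.188
```

step_arm(
  increments=[
    {"dx": 0.0,"dy": 0.0,"dz": -0.0007,"spin": 0.0,"jaw": 0.1},
    {"dx": 0.0,"dy": 0.0,"dz": 0.0,"spin": 0.0,"jaw": 0.1},
  ],
)

```text
time_s: 27.75
eef_pos: [0.5184, 0.1408, 0.0895]
orientation: [[-0.494, 0.87, 0.0], [0.87, 0.494, -0.0], [-0.0, -0.0, -1.0]]
ft_force: [-1.5, -1.2, -1.0]
opening: 0.188
```

step_arm(
  increments=[
    {"dx": 0.0,"dy": 0.0,"dz": -0.0005,"spin": 0.0,"jaw": 0.1},
    {"dx": 0.0,"dy": 0.0,"dz": 0.0,"spin": 0.0,"jaw": 0.1},
  ],
)

```text
time_s: 27.95
eef_pos: [0.5184, 0.1408, 0.0891]
orientation: [[-0.494, 0.87, 0.0], [0.87, 0.494, 0.0], [0.0, 0.0, -1.0]]
ft_force: [-2.1, -1.1, -1.1]
opening: 0.19
```

step_arm(
  increments=[
    {"dx": 0.0,"dy": 0.0,"dz": -0.0005,"spin": 0.0,"jaw": 0.1},
    {"dx": 0.0,"dy": 0.0,"dz": 0.0,"spin": 0.0,"jaw": 0.1},
  ],
)

```text
time_s: 28.15
eef_pos: [0.5185, 0.1409, 0.0887]
orientation: [[-0.494, 0.87, 0.0], [0.87, 0.494, 0.0], [-0.0, 0.0, -1.0]]
ft_force: [-0.7, -0.1, 0.6]
opening: 0.187
```

step_arm(
  increments=[
    {"dx": 0.0,"dy": 0.0,"dz": -0.0005,"spin": 0.0,"jaw": 0.1},
    {"dx": 0.0,"dy": 0.0,"dz": 0.0,"spin": 0.0,"jaw": 0.1},
  ],
)

```text
time_s: 28.35
eef_pos: [0.5187, 0.141, 0.0885]
orientation: [[-0.494, 0.87, 0.001], [0.87, 0.494, 0.0], [-0.0, 0.001, -1.0]]
ft_force: [-2.0, 0.1, 3.5]
opening: 0.188
```

step_arm(
  increments=[
    {"dx": 0.0,"dy": 0.0,"dz": -0.0005,"spin": 0.0,"jaw": 0.1},
    {"dx": 0.0,"dy": 0.0,"dz": 0.0,"spin": 0.0,"jaw": 0.1},
  ],
)

```text
time_s: 28.55
eef_pos: [0.5189, 0.1413, 0.0883]
orientation: [[-0.494, 0.87, 0.001], [0.87, 0.494, 0.0], [-0.0, 0.001, -1.0]]
ft_force: [-2.4, 0.3, 6.3]
opening: 0.194
```

step_arm(
  increments=[
    {"dx": 0.0,"dy": 0.0,"dz": 0.0005,"spin": 0.0,"jaw": 0.45},
    {"dx": 0.0,"dy": 0.0,"dz": 0.0,"spin": 0.0,"jaw": 0.45},
    {"dx": 0.0,"dy": 0.0,"dz": 0.0,"spin": 0.0,"jaw": 0.45},
    {"dx": 0.0,"dy": 0.0,"dz": 0.0,"spin": 0.0,"jaw": 0.45},
    {"dx": 0.0,"dy": 0.0,"dz": 0.005,"spin": 0.0,"jaw": 0.45},
    {"dx": 0.0,"dy": 0.0,"dz": 0.02,"spin": 0.0,"jaw": 0.45},
    {"dx": 0.0,"dy": 0.0,"dz": 0.04,"spin": 0.0,"jaw": 0.45},
    {"dx": 0.0,"dy": 0.0,"dz": 0.05,"spin": 0.0,"jaw": 0.45},
    {"dx": 0.0,"dy": 0.0,"dz": 0.03,"spin": 0.0,"jaw": 0.45},
    {"dx": 0.0,"dy": 0.0,"dz": 0.0,"spin": 0.0,"jaw": 0.45},
    {"dx": 0.0,"dy": 0.0,"dz": 0.0,"spin": 0.0,"jaw": 0.45},
    {"dx": 0.0,"dy": 0.0,"dz": 0.0,"spin": 0.0,"jaw": 0.45},
  ],
)

```text
time_s: 29.75
eef_pos: [0.5177, 0.1404, 0.2319]
orientation: [[-0.494, 0.87, -0.002], [0.87, 0.494, -0.001], [0.0, -0.002, -1.0]]
ft_force: [0.5, -0.3, -0.9]
opening: 0.45
```

Run:
```python
from h import *
s=snap('scene');st=state();print(st['eef_pos'],st['ft_force'])
a=cv2.resize(s['pixels'][160:260,270:390,::-1],None,fx=6,fy=6,interpolation=cv2.INTER_CUBIC)
cv2.imwrite('pics/g7.png',a)
P=cloud(s);H=cv2.cvtColor(s['pixels'],cv2.COLOR_RGB2HSV)
m=(H[...,0]>20)&(H[...,0]<36)&(H[...,1]>100)&(np.hypot(P[...,0]-.523,P[...,1]-.142)<.02)&(P[...,2]>.085)
print('bolt head top z',np.percentile(P[m][:,2],[50,90,98]),'expect .116')
m=(H[...,0]>95)&(H[...,0]<125)&(H[...,1]>100)&(np.hypot(P[...,0]-.583,P[...,1]-.037)<.02)&(P[...,2]>.09)
print('pin top z',np.percentile(P[m][:,2],[90,98]),'expect .135')
```

```text
[0.51757055 0.14040053 0.23168891] [-0.99116497 -0.3994993  -1.28423833]
bolt head top z [0.1062255  0.11534646 0.33563487] expect .116
pin top z [0.13435133 0.13528073] expect .135
```

View pics/g7.png

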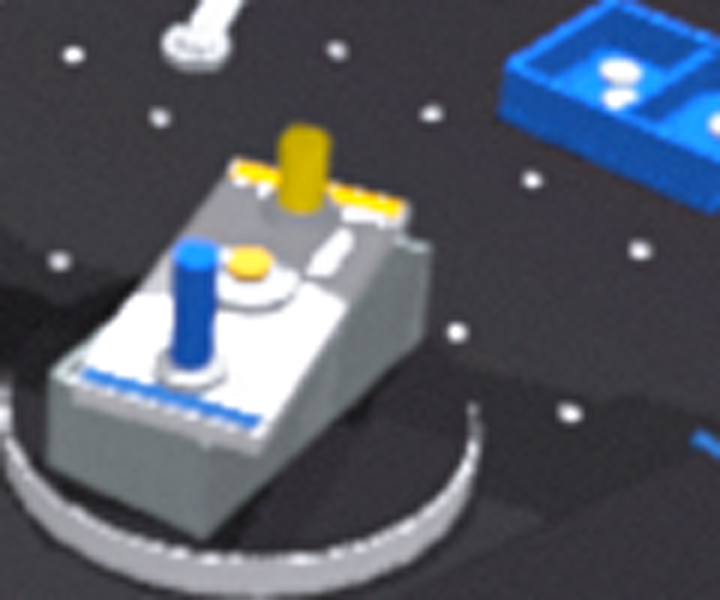

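Both stand upright with their collars on the plate (blue handle at about (195,310), yellow head at about (303,170)), and the gripper is clear. I'm handing the job in.

```bash
python3 -c "
from h import *
print(robot.finish_job())"
```

```text
the job is handed in; nothing more can be done
None
```

The drift pin and then the yellow bolt are both fully home in their marked holes and released, and I handed the job in at about 30 s.

- **Pin:** I felt for the block's hole on the +x side and the pin nose went straight in there. Its taper turned the plate by about 11.4°. Sideways force stayed between about 6 and 9 N, and I pressed it home with about 7 N.
- **Bolt:** it sat roughly 3 mm off-centre in the jaws. I corrected for that from the image, and it went in freely until it seated with about 6 N.
- **Last checks:** the measured tops were 135 mm for the pin (135 expected) and 115 mm for the bolt (116 expected). Both stood upright with their collars on the plate, and the gripper was about 15 cm above the plate, touching nothing.

**Disagreements and anything not measured:**
- The two cameras differed by about 4 mm in x, so I relied on relative measurements and touch.
- The grip opening read about 17 mm on the 20 mm bolt head.
- The loose orange and pink look-alike pins, which are not on the list of bystanders, toppled early on. I don't know why; I did not mean to touch them.
- I did not measure how far the spare bolt, vial, screwdriver or spanner had moved at the end. I never went to touch them, and the spare was still standing in its socket just after I lifted the bolt out.

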